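# Offer a windway block up to the polishing bobbin through the guard window

### The job

The bobbin polisher's motor is off: first drop the cork bobbin onto the upright spindle so that it sits fully down on its flange, and let go of it. Then pick up the rosewood windway block, pass its square foot end level through the narrow window in the front of the guard until it lightly touches the cork, and finish while still holding it there in the window, without jamming it. Leave the whistle, the burnisher and the copper offcut where they lie.

Things in the scene. Friction and masses are not known exactly. Their poses are not given: they have to be found in the camera images.
- machine: Bobbin polisher fixed in the bench, place and yaw vary; motor below, off. Origin on the spindle axis at work-surface height; z up, +x the feeding direction from guard to spindle. Grey bed plate 12 mm thick, x = -75 to +75 mm, 200 mm wide, a 20 mm high switch box at its back right. Bare steel spindle upright at x = y = 0. Dark steel guard round front and sides, open at top and back.
- spindle_tip (a point): Top of the steel spindle, 84 mm above the work surface. The spindle is 12 mm thick and its top 12 mm taper to 5 mm.
- spindle_seat (a point): Centre of the top face of the spindle's flange (38 mm across), 18 mm above the work surface, on the spindle axis: the bobbin's underside sits here.
- window (a point): Centre of the guard window, in the middle of the front sheet's thickness, 60 mm before the spindle axis, 50 mm above the work surface; axes as the machine's. It is 22 mm wide (y) and 30 mm high (35 to 65 mm above the work surface), closed all round, edged with thin brass strips on the front.
- bobbin: Cork polishing bobbin, a loose plain cylinder standing upright on the work surface: 50 mm across, 50 mm tall, with a 15 mm bore right through along its z. Origin at the centre of its underside; about 0.12 kg. Once on the spindle it has about 1.5 mm of play to each side.
- block: Dark rosewood bar, loose, standing on its narrow side: 120 mm long (x), 18 wide (y), 26 high (z), 0.05 kg. Origin mid-length, mid-width, on the underside. Full section from the square foot (x = +60) to x = -35 mm, then the top slopes down to 13 mm high at the beak end (x = -60). Lies with its foot roughly away from the robot. Fits the window the same way up, foot first, 2 mm to spare each side.
- block_foot (a point): Centre of the block's square foot end face (x = +60 mm, 13 mm above the underside). It meets the seated bobbin (25 mm radius) 35 mm past the window's centre, or up to 1.5 mm more as the bobbin's play is taken up.
- whistle: Red tin whistle, 300 mm long, 16 mm high, lying loose on the work surface beyond the machine; origin on its underside near the middle. Leave it.
- burnisher: Bone-handled burnishing tool, 150 mm long, 13 mm high, lying loose to the right; origin near the middle. Leave it.
- offcut: Copper offcut cylinder, 22 mm across, 38 mm tall, standing loose to the left; origin at the centre of its underside. Leave it.
- guard_top (a point): Middle of the top edge of the guard's front sheet, 60 mm before the spindle axis, 80 mm above the work surface, right above the window; axes as the machine's. The sheet is 4 mm thick (x) and 194 mm wide (y); side cheeks 4 mm thick of the same height at y = +-95 mm reach 58 mm back from it.
Things that resemble listed ones, but are neither listed nor needed, are in the scene too. There is more than one size of the block; the job needs the largest. Leave any purple look-alike of the machine alone.

How it is judged:
By the outcome, as a careful person would: the job done as asked, in the order asked, and still so for the second after the job is handed in, while the arm keeps its last pose, push and grip.
It also fails if it takes over 69 s, if anything falls off the work surface, if the arm or the gripper's body presses on something with over 40 N, if the wrist force passes 120 N, or if a joint passes its speed limit or range.

### The arm

A 7-joint arm with a two-finger parallel gripper is mounted at the origin on the work surface. World frame = base frame: x ahead of the robot, y to its left, z up, the work surface at z = 0. Lengths are in m, angles in rad, forces in N, time in s.
With the tool pointing down it reaches from about 0.425 to 0.925 m from the base axis. Payload 6.8 kg.
Tool frame: the origin (TCP) lies at the very end of the fingers, on their centre line; the grasp point (between the pads) lies 19 mm behind it; z points along the fingers, x is the direction in which the jaws open and shut, and the axes are right-handed (so a half turn about z gives the same grasp; the last joint's range is limited). The gripper opens to 85 mm and grips with 20 to 120 N. Pads are 22 mm wide; open, the fingers measure 114 mm over their backs; the gripper's body (76 mm by 85 mm) begins 54 mm behind the grasp point. The pads swing forward as they close: fully open they stand 13 mm farther back than shut.
Start: joints at [1.136, 0.477, 0.022, 1.555, -0.011, 1.109, -0.083], TCP at [0.217, -0.639, 0.231] pointing down, gripper open.
Joint ranges: [-2.96, 2.96], [-0.34, 2.1], [-1.41, 1.46], [0.24, 2.44], [-1.37, 4.51], [0.17, 1.92], [-2.96, 2.96]. Speed limits (rad/s): [2.39, 2.39, 3.14, 3.14, 3.14, 3.14, 3.14].

### API

Orientations are given as a rotation vector (axis times angle).
In Python, from bench import * gives the robot as it stands.
- The arm moves only by the tool servo_tool, never from a script. Its argument "increments" is one flat list of numbers, 7 for each row, row after row: the shift along the tool's x, y, z in mm, then the turn, a rotation vector about the tool's x, y, z in rad, then the finger opening in mm, from 0 to 85.4. In form: [tx, ty, tz, wx, wy, wz, fingers, tx, ty, tz, wx, wy, wz, fingers, ...]. A call has exactly 8 rows; each row shifts and turns the commanded pose from where the row before left it, along the tool's axes as they then stand; what a row does not reach is not made up. A row lasts 1/8 s, in which the tool goes at most 62.5 mm and 10.7 degrees, less where a joint would pass 70% of its speed; a pose out of reach is approached as far as the arm can. A call is refused whole if a number of a shift passes 62.5 or a number of a turn 0.188, either way. A call with a gripper value outside its range is refused whole. The fingers move at their own pace and stop on an object; "squeeze" is the grip in N (left out, the last holds). Time passes only in rows, so rows that do not move let the fingers close, or fill a call up. It gives the time, the measured TCP pose, the force and the opening at its end, in the units of the state.
- get_obs(): the state, without advancing time (a new reading comes with each control period).
- grab_frame(name): name is "scene" or "top" or "wrist"; returns (picture, depth): 400x640x3 uint8, red, green, blue; 400x640 float32, m along the optical axis (not along the pixel's ray), 0 where there is no reading.
- calibration(name): a dict with "fx", "fy", "cx", "cy" (pixels), "k1" (the pictures are not rectified: a ray, as slopes to the right and down, at radius r is drawn at 1 + k1 r^2 times it, then the intrinsics apply), "eye" and "orientation" of the camera in the world; the wrist camera has in their place "T_tool_cam" (4x4, takes a point from camera to tool coordinates, whose origin is the TCP and whose axes are the tool frame's). Camera axes: x right, y up, looking along -z (the intrinsics and any distortion apply to the point x, -y, -z); pixel columns grow to the right and rows downward; lengths in m; the calibration is good to about 2 mm. A picture is of the moment at which its call begins: read the wrist's pose just before it. calibration takes no time and is no camera call.
- hand_in(): hands the job in, once; it reports no verdict.
The state is a dict: "clock": time; "joints": joint angles; "qvel": joint speeds; "tau": joint torques, N m; "tcp_pos": TCP position; "orientation": TCP orientation; "contact_force": force on the tool from outside, world axes, zero at the start; "moment": the same for the moment, N m; "grip_width": finger opening in m.
Only numpy, scipy, OpenCV 4.12 (cv2) and the standard library are available. Lean on these libraries where they do the work, as an engineer would, in place of code of your own. Each camera call takes 0.05 s, during which the arm holds its last target.

## Working session

There is one attempt and no reset: what is moved stays moved. The work goes in short steps, Python scripts to look and compute and a tool call to move; the robot and the scene stay as the last step left them, time stands still between calls to the robot, and variables do not carry over. Pictures are saved under pics/ and viewed, and the job is handed in when it is done.

Besides the shell and the picture viewer there is one more tool, called as name(argument=value, ...) on one line, values as JSON. servo_tool: Moves the arm, as the interface text tells. Its arguments: {"type":"object","properties":{"increments":{"type":"array","items":{"type":"number"}},"squeeze":{"type":"number"}},"required":["increments"]}

```bash
mkdir -p pics; ls
python3 - <<'E'
from bench import *
import cv2,numpy as np
o=get_obs();print({k:np.round(v,4).tolist() for k,v in o.items()})
for n in ["scene","top","wrist"]:
    p,d=grab_frame(n);cv2.imwrite(f"pics/{n}0.png",p[:,:,::-1]);np.save(f"pics/{n}0_d.npy",d);print(n,calibration(n),(d==0).mean())
E
```

```text
pics
{'clock': 0.0, 'joints': [1.1359, 0.4778, 0.0224, 1.5564, -0.0115, 1.1093, -0.0831], 'qvel': [0.0007, 0.0003, 0.0003, 0.0017, -0.0002, -0.0003, 0.0013], 'tau': [0.0002, -59.6451, 1.608, -28.1198, 0.0125, 0.0094, 0.0], 'tcp_pos': [0.2165, -0.6387, 0.2303], 'orientation': [-2.5525, 1.8299, 0.0024], 'contact_force': [0.04, -0.7612, -0.0876], 'moment': [0.0166, 0.0091, 0.0603], 'grip_width': 0.0853}
scene {'fx': 382.556347714076, 'fy': 382.556347714076, 'cx': 316.8500706258427, 'cy': 198.4581174951464, 'k1': 0.027895298413838303, 'eye': array([ 1.00890635, -0.48251829,  0.80302397]), 'orientation': array([0.68992774, 0.29352797, 0.76132945])} 0.00384765625
top {'fx': 431.140778075229, 'fy': 431.140778075229, 'cx': 326.10477477328226, 'cy': 200.1546305030871, 'k1': 0.01864835489293196, 'eye': array([ 0.27705607, -0.02644357,  1.42027872]), 'orientation': array([ 0.13692006, -0.12102916, -1.54501299])} 0.003859375
wrist {'fx': 317.0387855673384, 'fy': 317.0387855673384, 'cx': 320.9665128256106, 'cy': 201.9114754584723, 'k1': -0.008558955232570867, 'T_tool_cam': array([[ 9.99999125e-01,  1.24882070e-03, -4.35944575e-04,
        -1.95492504e-04],
       [ 1.08989200e-03, -9.64685698e-01, -2.63401435e-01,
        -6.56095246e-02],
       [-7.49490661e-04,  2.63400729e-01, -9.64686215e-01,
        -1.42790902e-01],
       [ 0.00000000e+00,  0.00000000e+00,  0.00000000e+00,
         1.00000000e+00]])} 0.00396875
```

View pics/scene0.png

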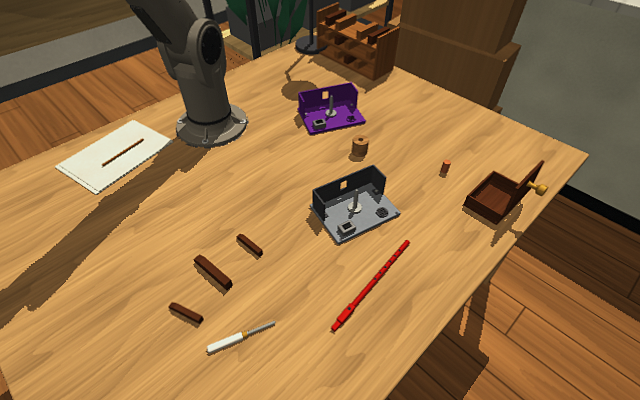

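View pics/top0.png

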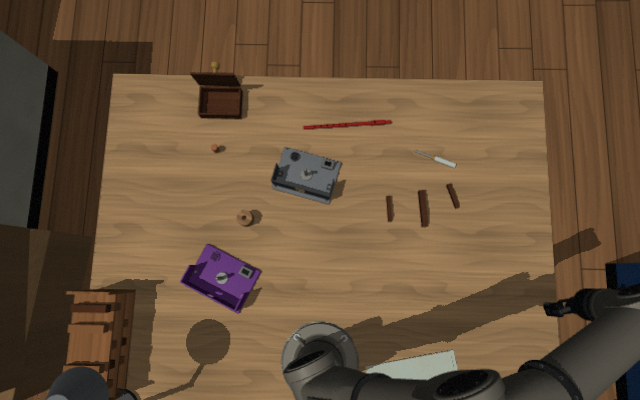

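View pics/wrist0.png

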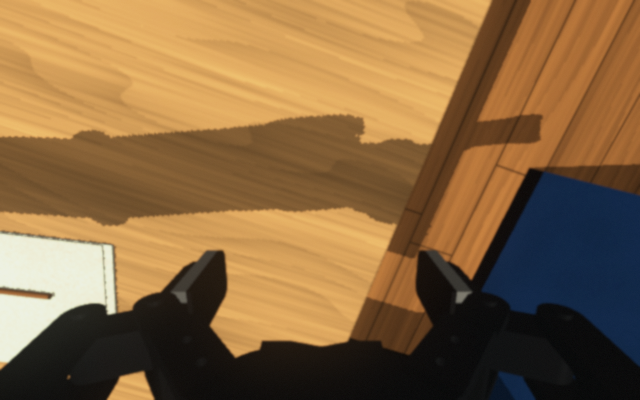

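Candidates. Block: top (423,208), (390,208), (453,195), which are scene (213,271), (250,245), (185,312). The largest is top (423,208), and the thin stick on the paper is not a block. Bobbin: the only cork one is top (245,217), scene (360,146). Machine: the grey one at top (307,175); the purple one at (222,278) is the look-alike.

```bash
cat > h.py <<'E'
from bench import *
import cv2,numpy as np
from scipy.spatial.transform import Rotation as R
def T(p,rv):
    M=np.eye(4);M[:3,:3]=R.from_rotvec(rv).as_matrix();M[:3,3]=p;return M
def campose(n,o=None):
    c=calibration(n)
    if n=="wrist":
        o=o or get_obs(); return c,T(o["tcp_pos"],o["orientation"])@c["T_tool_cam"]
    return c,T(c["eye"],c["orientation"])
def slopes(c,uv):
    uv=np.atleast_2d(np.asarray(uv,float))
    K=np.array([[c["fx"],0,c["cx"]],[0,c["fy"],c["cy"]],[0,0,1]])
    return cv2.undistortPoints(uv.reshape(-1,1,2),K,np.array([c["k1"],0,0,0])).reshape(-1,2)
def onz(c,M,uv,z):
    s=slopes(c,uv);d=np.c_[s[:,0],-s[:,1],-np.ones(len(s))]@M[:3,:3].T
    t=(z-M[2,3])/d[:,2];return M[:3,3]+d*t[:,None]
def bydepth(c,M,uv,dep):
    s=slopes(c,uv);d=np.c_[s[:,0],-s[:,1],-np.ones(len(s))]
    return (d*np.asarray(dep).reshape(-1,1))@M[:3,:3].T+M[:3,3]
def proj(c,M,P):
    P=np.atleast_2d(P);q=(P-M[:3,3])@M[:3,:3];s=np.c_[q[:,0],-q[:,1]]/-q[:,2:3]
    r2=(s**2).sum(1,keepdims=True);s=s*(1+c["k1"]*r2);return s*[c["fx"],c["fy"]]+[c["cx"],c["cy"]]
def cloud(c,M,d):
    v,u=np.mgrid[:400,:640];return bydepth(c,M,np.c_[u.ravel(),v.ravel()],d.ravel()).reshape(400,640,3)
E
python3 - <<'E'
from h import *
for n in ["top","scene"]:
    p=cv2.imread(f"pics/{n}0.png");d=np.load(f"pics/{n}0_d.npy");c,M=campose(n);X=cloud(c,M,d);np.save(f"pics/{n}X.npy",X)
    boxes={"top":{"bob":(232,205,260,232),"blk":(414,185,433,232),"b2":(383,190,397,226),"b3":(443,178,463,212),"mach":(268,142,346,206)},"scene":{"bob":(348,130,372,162),"blk":(188,250,238,296)}}[n]
    for k,(a,b,e,f) in boxes.items():
        S=X[b:f,a:e].reshape(-1,3);ok=(d[b:f,a:e].ravel()>0);S=S[ok]
        g=S[np.abs(S[:,2])<.3]; print(n,k,"table z",np.median(S[:,2]))
        g=S[S[:,2]>.012]
        mx=np.percentile(g[:,2],[50,90,99]);top=g[g[:,2]>mx[1]-.006]
        print("  n",len(g),"z",mx.round(4),"topmean",top.mean(0).round(4),"ext",np.ptp(g[:,:2],0).round(3))
        if 'b' in k:
            r=cv2.minAreaRect((g[:,:2]*1000).astype(np.float32));print("  rect",r)
    if n=="top":
        cv2.imwrite("pics/topcrop.png",cv2.resize(p[130:240,220:470],None,fx=3.2,fy=3.2,interpolation=cv2.INTER_CUBIC))
    else: cv2.imwrite("pics/scenecrop.png",cv2.resize(p[120:330,160:410],None,fx=2.8,fy=2.8,interpolation=cv2.INTER_CUBIC))
E
```

```text
top bob table z 0.0016177528978609246
  n 215 z [0.0492 0.0533 0.0567] topmean [0.4424 0.251  0.0509] ext [0.049 0.049]
  rect ((441.8934631347656, 250.01133728027344), (47.757694244384766, 48.34092330932617), 62.717315673828125)
top blk table z 0.0019884049045686414
  n 226 z [0.0255 0.0294 0.0333] topmean [ 0.4995 -0.3263  0.0273] ext [0.118 0.028]
  rect ((490.46441650390625, -327.71881103515625), (118.59159088134766, 20.32094383239746), 5.36704683303833)
top b2 table z 0.0011430077783127768
  n 93 z [0.0189 0.0225 0.0268] topmean [ 0.4924 -0.2172  0.0202] ext [0.08  0.015]
  rect ((489.40576171875, -217.23263549804688), (79.53514862060547, 13.519292831420898), 4.522095680236816)
top b3 table z 0.001469914778344683
  n 107 z [0.0183 0.0216 0.0233] topmean [ 0.5369 -0.4259  0.019 ] ext [0.077 0.036]
  rect ((534.389404296875, -427.20477294921875), (82.881103515625, 15.189828872680664), 18.953542709350586)
top mach table z 0.007972972634249453
  n 1661 z [0.0161 0.0728 0.083 ] topmean [0.5515 0.0754 0.0774] ext [0.185 0.225]
scene bob table z 0.0014589673053719832
  n 277 z [0.0453 0.0515 0.0537] topmean [0.4442 0.2489 0.05  ] ext [0.049 0.053]
  rect ((443.3481750488281, 249.34434509277344), (47.557655334472656, 50.02717208862305), 51.3708610534668)
scene blk table z 0.0006007532721469255
  n 398 z [0.0256 0.0275 0.0289] topmean [ 0.5015 -0.3263  0.0258] ext [0.122 0.028]
  rect ((490.1393127441406, -327.0235595703125), (121.04297637939453, 19.18485450744629), 4.893608570098877)
```

View pics/topcrop.png

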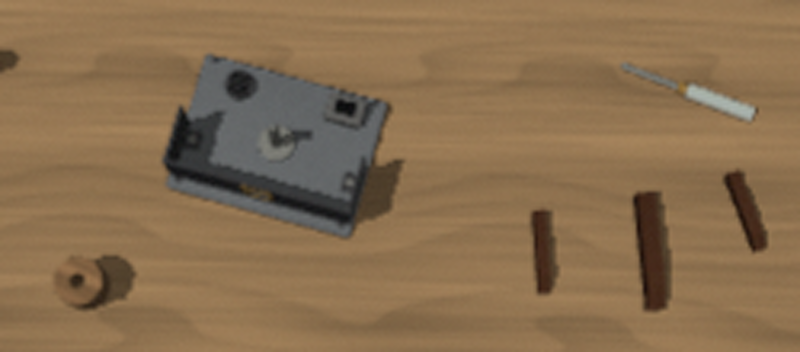

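View pics/scenecrop.png

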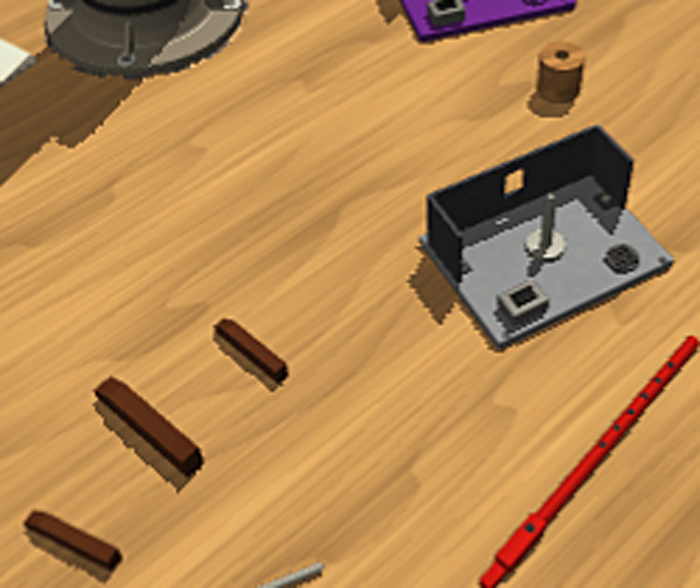

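Both crops show the grey machine with one guard window, facing the robot. The middle bar is the biggest of the three blocks (about 120 x 19 x 26 mm by depth). The bobbin stands upright. Next I fit the machine pose.

Run:
```python
from h import *
from scipy.optimize import least_squares
from scipy.spatial import cKDTree
# model surface samples (mm)
def box(x0,x1,y0,y1,z0,z1,s=3,hole=None):
    P=[]
    X=np.arange(x0,x1+.1,s);Y=np.arange(y0,y1+.1,s);Z=np.arange(z0,z1+.1,s)
    for z in (z0,z1): P+= [(x,y,z) for x in X for y in Y]
    for y in (y0,y1): P+= [(x,y,z) for x in X for z in Z]
    for x in (x0,x1): P+= [(x,y,z) for y in Y for z in Z]
    P=np.array(P)
    if hole is not None: P=P[~((abs(P[:,1])<11)&(abs(P[:,2]-50)<15))]
    return P
th=np.linspace(0,6.28,24)
m=np.vstack([box(-75,75,-100,100,0,12),box(-62,-58,-97,97,12,80,2,1),box(-60,-2,93,97,12,80),box(-60,-2,-97,-93,12,80),
 np.array([(6*np.cos(t),6*np.sin(t),z) for t in th for z in range(18,73,2)]),np.array([(r*np.cos(t),r*np.sin(t),18) for t in th for r in (6,10,14,18)])])/1000
tree=cKDTree(m)
for names in (["top"],["scene"],["top","scene"]):
    S=[]
    for n in names:
        X=np.load(f"pics/{n}X.npy");a,b,e,f={"top":(262,138,350,210),"scene":(305,160,404,248)}[n]
        S.append(X[b:f,a:e].reshape(-1,3))
    S=np.vstack(S);S=S[(S[:,2]>.008)&(S[:,2]<.1)]
    def loc(p,S): 
        c,s=np.cos(p[2]),np.sin(p[2]);d=S-[p[0],p[1],p[3]];return np.c_[c*d[:,0]+s*d[:,1],-s*d[:,0]+c*d[:,1],d[:,2]]
    r=least_squares(lambda p:tree.query(loc(p,S))[0],[.58,.08,-.29,0],loss="soft_l1",f_scale=.002,diff_step=1e-3,x_scale=[.01,.01,.05,.01])
    print(names,len(S),r.x.round(4),np.degrees(r.x[2]).round(2),np.median(np.abs(r.fun)))
```

```text
['top'] 2486 [ 0.5956  0.0591 -0.2535  0.001 ] -14.53 0.002122480527195841
['scene'] 4150 [ 0.5961  0.0563 -0.2256  0.0122] -12.93 0.0016938954846816717
['top', 'scene'] 6636 [ 0.5953  0.0592 -0.2555  0.0007] -14.64 0.0017472822219015203
```

servo_tool(increments=[-40, -40, 0, 0, 0, 0.18, 85, -40, -40, 0, 0, 0, 0.18, 85, -40, -40, 0, 0, 0, 0.18, 85, -40, -30, 0, 0, 0, 0, 85, -40, 0, 0, 0, 0, 0, 85, -40, 0, 0, 0, 0, 0, 85, -40, 0, 0, 0, 0, 0, 85, 0, 0, 0, 0, 0, 0, 85])

```text
clock: 1.15
tcp_pos: [0.381, -0.3512, 0.2312]
orientation: [-1.978, 2.439, 0.002]
contact_force: [-0.8, -0.3, -0.4]
grip_width: 0.0853
```

Run:
```python
from h import *
o=get_obs();print(o["joints"].round(3),o["tcp_pos"].round(4),R.from_rotvec(o["orientation"]).as_matrix().round(3).tolist())
c,M=campose("wrist",o);p,d=grab_frame("wrist");cv2.imwrite("pics/w1.png",p[:,:,::-1]);np.save("pics/w1_d.npy",d);np.save("pics/w1_M.npy",M)
```

```text
[ 0.623  0.221  0.002  1.927 -0.002  0.995 -1.152] [ 0.381  -0.3512  0.2312] [[-0.206, -0.978, -0.0], [-0.978, 0.206, 0.001], [-0.001, 0.0, -1.0]]
```

View pics/w1.png

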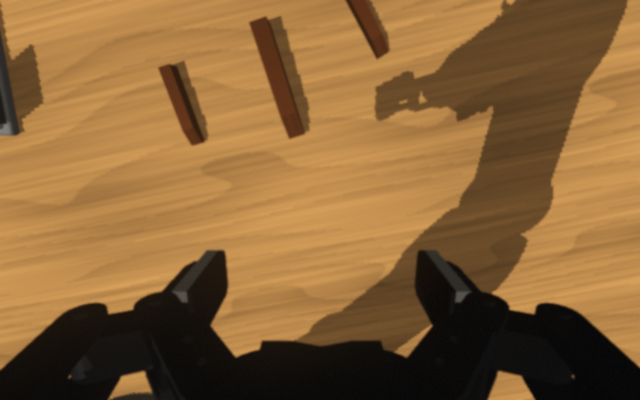

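The smaller bars lie left and right of the chosen one, at (275,75) in the wrist view, and it is clearly the longest. Next I go on to view the machine from above.

servo_tool(increments=[-58, -2, -3, 0, 0, 0, 85, -58, -2, -3, 0, 0, 0, 85, -58, -2, -3, 0, 0, 0, 85, -58, -2, -3, 0, 0, 0, 85, -58, -2, -3, 0, 0, 0, 85, -58, -2, -3, 0, 0, 0, 85, -58, -2, 0, 0, 0, 0, 85, 0, 0, 0, 0, 0, 0, 85])

```text
clock: 2.2
tcp_pos: [0.4808, 0.0433, 0.2495]
orientation: [-1.979, 2.437, 0.001]
contact_force: [-0.3, -0.1, 0.0]
grip_width: 0.0848
```

Run:
```python
from h import *
o=get_obs();print(o["joints"].round(3),o["qvel"].round(3),o["tcp_pos"].round(4))
c,M=campose("wrist",o);p,d=grab_frame("wrist");cv2.imwrite("pics/w2.png",p[:,:,::-1]);np.save("pics/w2_d.npy",d);np.save("pics/w2_M.npy",M)
def mw(x,y,z,p=(.5953,.0592,-.2555)):
    c_,s=np.cos(p[2]),np.sin(p[2]);return [p[0]+c_*x-s*y,p[1]+s*x+c_*y,z]
for q in [(0,0,.084),(-.062,-.097,.08),(-.062,.097,.08),(.075,.1,.012),(.075,-.1,.012),(-.075,-.1,.012)]:print(q,proj(c,M,mw(*q)).round(1))
```

```text
[ 0.079  0.159 -0.328  1.963  0.058  1.027 -2.053] [ 0.05  -0.016  0.082  0.034  0.023  0.011  0.045] [0.4808 0.0433 0.2495]
(0, 0, 0.084) [[277.5  66.4]]
(-0.062, -0.097, 0.08) [[377.2 140.7]]
(-0.062, 0.097, 0.08) [[176.7 131.1]]
(0.075, 0.1, 0.012) [[193.2  -3.7]]
(0.075, -0.1, 0.012) [[381.1   6. ]]
(-0.075, -0.1, 0.012) [[369.  147.6]]
```

View pics/w2.png

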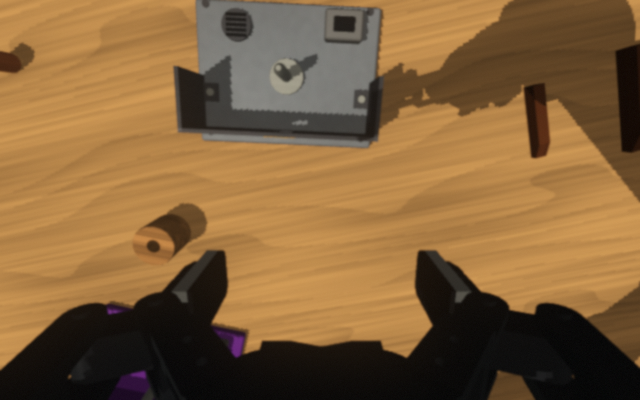

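Run:
```python
from h import *
p=cv2.imread("pics/w2.png")
cv2.imwrite("pics/w2c.png",cv2.resize(p[0:155,170:390],None,fx=3.6,fy=3.6,interpolation=cv2.INTER_CUBIC))
cv2.imwrite("pics/w2b.png",cv2.resize(p[195:275,120:220],None,fx=6,fy=6,interpolation=cv2.INTER_CUBIC))
```

```text
(no output)
```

View pics/w2c.png

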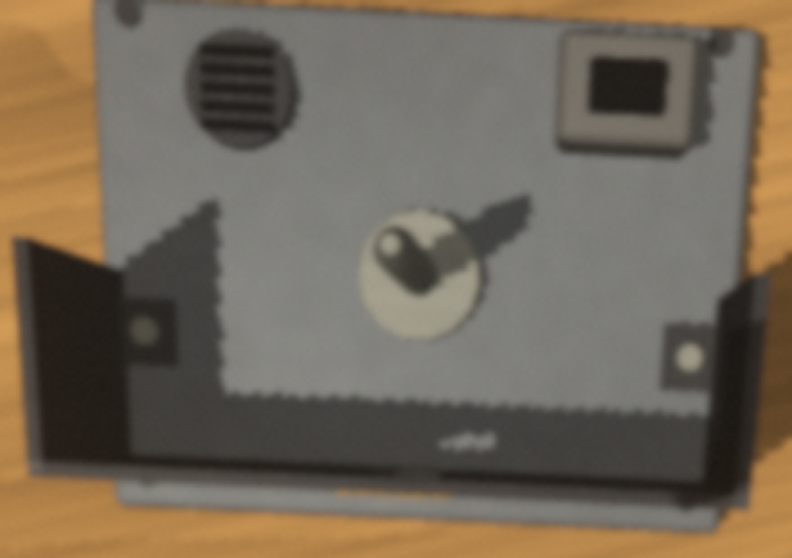

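View pics/w2b.png

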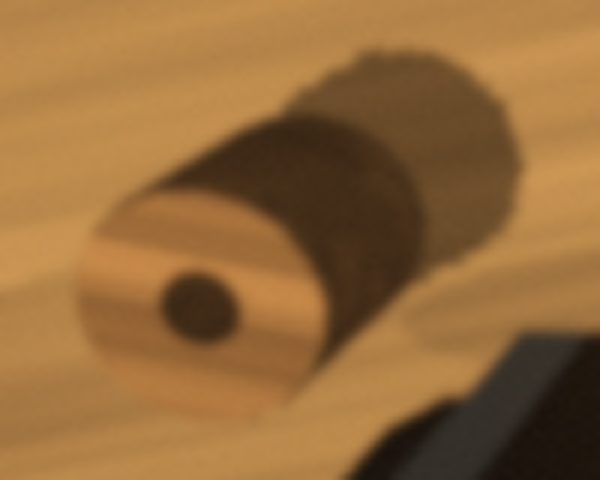

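Run:
```python
from h import *
from scipy.optimize import least_squares
c=calibration("wrist");M=np.load("pics/w2_M.npy")
L=[((0,0,.084),(278.2,67.1)),((0,0,.018),(286.3,75.8)),((-.062,.097,.08),(178.5,131.3)),((-.062,-.097,.08),(376.6,140.5)),((.075,-.1,.012),(381.3,8.8)),((-.075,-.1,.012),(368.3,146.8)),((-.075,.1,.012),(202.1,139))]
A=np.array([a for a,_ in L]);B=np.array([b for _,b in L])
def W(p,A):
    c_,s=np.cos(p[2]),np.sin(p[2]);return np.c_[p[0]+c_*A[:,0]-s*A[:,1],p[1]+s*A[:,0]+c_*A[:,1],A[:,2]+p[3]]
for dz in (0,1):
    f=lambda p:(proj(c,M,W(np.r_[p[:3],p[3]*dz],A))-B).ravel()
    r=least_squares(f,[.595,.059,-.25,0],loss="soft_l1",f_scale=1);print(r.x.round(4),np.degrees(r.x[2]),f(r.x).round(1))
print("bob by wrist",onz(c,M,[[152.9,245.7]],.05))
o=get_obs();print(o["tcp_pos"].round(4),o["orientation"].round(4),o["qvel"].round(3))
Rm=R.from_rotvec(o["orientation"]).as_matrix();print("delta tool",(Rm.T@(np.array([.4435,.25,.2])-o["tcp_pos"])*1000).round(1))
```

```text
[ 0.5948  0.0587 -0.2571  0.    ] -14.732548948703014 [-0.  -0.3 -0.3 -0.1 -1.2 -0.   1.1  0.7  0.4 -2.3  1.1  1.2 -1.4  0.7]
[ 0.5951  0.0589 -0.2584 -0.0047] -14.80807271885239 [ 0.3  0.2 -0.1  0.2  0.5 -0.6 -0.1  0.2 -0.6 -0.9  0.2  0.7 -0.3  0.1]
bob by wrist [[0.44251563 0.25163171 0.05      ]]
[0.4802 0.0403 0.2492] [-1.9754e+00  2.4425e+00  3.0000e-04] [ 0.034 -0.013  0.05   0.024  0.009  0.006  0.012]
delta tool [-197.4   79.8   49.3]
```

servo_tool(increments=[-40, 16, 5, 0, 0, 0.05, 85, -40, 16, 10, 0, 0, 0, 85, -40, 16, 12, 0, 0, 0, 85, -40, 16, 12, 0, 0, 0, 85, -38, 15, 10, 0, 0, 0, 85, 0, 0, 20, 0, 0, 0, 85, 0, 0, 20, 0, 0, 0, 85, 0, 0, 0, 0, 0, 0, 85])

```text
clock: 3.25
tcp_pos: [0.4528, 0.248, 0.1588]
orientation: [1.904, -2.494, 0.001]
contact_force: [-1.3, -0.1, 0.4]
grip_width: 0.085
```

```bash
cat > look.py <<'E'
from h import *
import sys
n=sys.argv[1]
o=get_obs();Rm=R.from_rotvec(o["orientation"]).as_matrix()
print("j",o["joints"].round(3),"qv",np.abs(o["qvel"]).max().round(3),"tcp",o["tcp_pos"].round(4),"F",o["contact_force"].round(1),"w",round(o["grip_width"],4))
print("toolx az",np.degrees(np.arctan2(Rm[1,0],Rm[0,0])).round(2),"z",Rm[:,2].round(4))
c,M=campose("wrist",o);p,d=grab_frame("wrist");cv2.imwrite(f"pics/{n}.png",p[:,:,::-1]);np.save(f"pics/{n}_d.npy",d);np.save(f"pics/{n}_M.npy",M);np.save(f"pics/{n}_o.npy",np.r_[o["tcp_pos"],o["orientation"]])
E
python3 look.py w3
```

```text
j [-0.26   0.341 -0.435  1.977  0.187  0.866 -2.633] qv 0.03 tcp [0.4528 0.248  0.1588] F [-1.3 -0.1  0.4] w 0.085
toolx az -105.26 z [-0.0028 -0.0027 -1.    ]
```

View pics/w3.png

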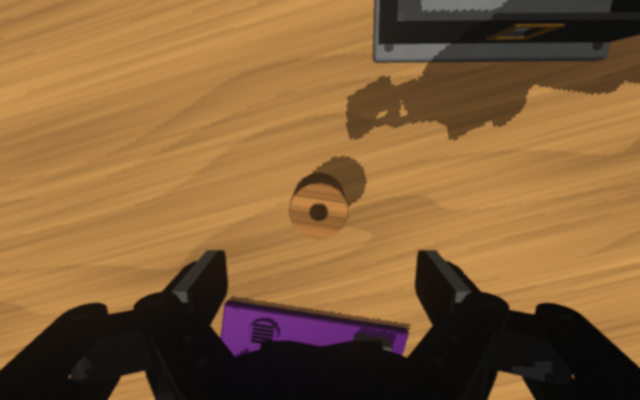

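Run:
```python
from h import *
c=calibration("wrist");M=np.load("pics/w3_M.npy")
P=onz(c,M,[[318.5,211.5]],.05)[0];print(P)
# two-view height
M2=np.load("pics/w2_M.npy")
def ray(M,uv):
    a=M[:3,3];b=onz(c,M,[uv],0)[0]-a;return a,b/np.linalg.norm(b)
a,u=ray(M,(318.5,211.5));b,v=ray(M2,(152.9,245.7));A=np.c_[u,-v];t=np.linalg.lstsq(A,b-a,rcond=None)[0];print("tri",(a+u*t[0]+b+v*t[1])/2,np.linalg.norm(a+u*t[0]-b-v*t[1]))
o=get_obs();Rm=R.from_rotvec(o["orientation"]).as_matrix();print(o["tcp_pos"])
print("delta tool",(Rm.T@(np.array([P[0],P[1],.020])-o["tcp_pos"])*1000).round(1))
```

```text
[0.4421499  0.25213023 0.05      ]
tri [0.44208832 0.2521966  0.04917755] 0.00034790530575392725
[0.45329825 0.24880071 0.15988087]
delta tool [ -0.5  11.5 139.9]
```

servo_tool(increments=[-0.5, 6, 20, 0, 0, 0, 85, 0, 5.5, 35, 0, 0, 0, 85, 0, 0, 35, 0, 0, 0, 85, 0, 0, 28, 0, 0, 0, 85, 0, 0, 20, 0, 0, 0, 85, 0, 0, 10, 0, 0, 0, 85, 0, 0, 0, 0, 0, 0, 85, 0, 0, 0, 0, 0, 0, 85], squeeze=30)

```text
clock: 4.3
tcp_pos: [0.4425, 0.2545, 0.0132]
orientation: [-1.909, 2.493, -0.001]
contact_force: [0.1, -0.3, 0.6]
grip_width: 0.0847
```

servo_tool(increments=[0, 0, 0, 0, 0, 0, 40, 0, 0, 0, 0, 0, 0, 40, 0, 0, 0, 0, 0, 0, 40, 0, 0, 0, 0, 0, 0, 40, 0, 0, 0, 0, 0, 0, 40, 0, 0, 0, 0, 0, 0, 40, 0, 0, 0, 0, 0, 0, 40, 0, 0, 0, 0, 0, 0, 40], squeeze=30)

```text
clock: 5.3
tcp_pos: [0.4419, 0.2543, 0.013]
orientation: [-1.911, 2.493, -0.001]
contact_force: [-1.4, -1.7, 6.7]
grip_width: 0.0496
```

```bash
python3 look.py w4
```

```text
j [-0.365  0.558 -0.347  2.08   0.348  0.557 -2.795] qv 0.001 tcp [0.4419 0.2543 0.013 ] F [-1.4 -1.7  6.7] w 0.0496
toolx az -105.08 z [ 7.e-04 -2.e-04 -1.e+00]
```

View pics/w4.png

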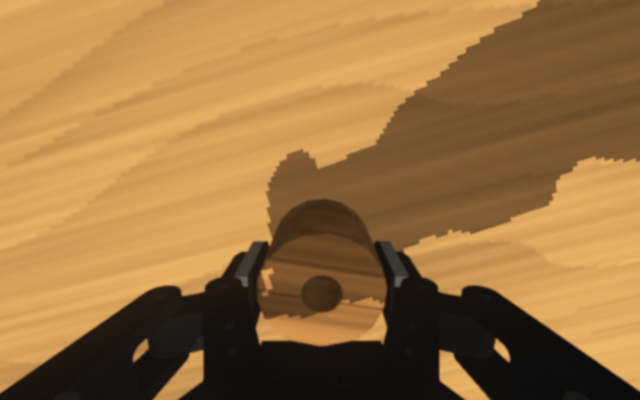

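Run:
```python
from h import *
c=calibration("wrist");M=np.load("pics/w4_M.npy");q=np.load("pics/w4_o.npy");
P=onz(c,M,[[321.5,293]],.05)[0];Rm=R.from_rotvec(q[3:]).as_matrix();off=Rm.T@(P-q[:3]);print("bore world",P,"tool off mm",off*1000)
tgt=np.array([.595,.0589]); 
d=Rm.T@np.r_[tgt-P[:2],0]*1000;print("move tool",d)
```

```text
bore world [0.443087   0.25348042 0.05      ] tool off mm [  0.47152258  -1.35942973 -37.01924106]
move tool [ 1.48370862e+02 -1.97294628e+02  1.33818610e-01]
```

servo_tool(increments=[0, 0, -10, 0, 0, 0, 40, 0, 0, -20, 0, 0, 0, 40, 0, 0, -25, 0, 0, 0, 40, 0, 0, -25, 0, 0, 0, 40, 0, 0, -25, 0, 0, 0, 40, 0, 0, -15, 0, 0, 0, 40, 0, 0, 0, 0, 0, 0, 40, 0, 0, 0, 0, 0, 0, 40])

```text
clock: 6.35
tcp_pos: [0.4412, 0.2538, 0.1315]
orientation: [1.91, -2.493, -0.0]
contact_force: [0.4, -1.0, -1.7]
grip_width: 0.0499
```

```bash
python3 look.py w5
```

```text
j [-0.28   0.369 -0.439  2.016  0.215  0.802 -2.678] qv 0.012 tcp [0.4412 0.2538 0.1315] F [ 0.4 -1.  -1.7] w 0.0499
toolx az -105.08 z [-1.1e-03 -8.0e-04 -1.0e+00]
```

View pics/w5.png

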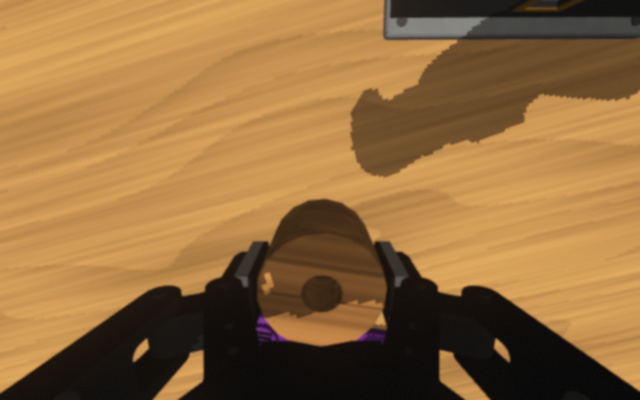

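servo_tool(increments=[12, -16, 0, 0, 0, 0, 40, 25, -34, 0, 0, 0, 0, 40, 30, -40, 0, 0, 0, 0, 40, 30, -40, 0, 0, 0, 0, 40, 26, -35, 0, 0, 0, 0, 40, 17, -23, 0, 0, 0, 0, 40, 7.7, -9.9, 0, 0, 0, 0, 40, 0, 0, 0, 0, 0, 0, 40])

```text
clock: 7.4
tcp_pos: [0.5939, 0.0601, 0.1315]
orientation: [1.909, -2.494, -0.001]
contact_force: [-0.3, 0.8, -0.8]
grip_width: 0.0495
```

```bash
python3 look.py w6
python3 - <<'E'
from h import *
for n in ["scene","top"]:
    p,d=grab_frame(n);cv2.imwrite(f"pics/{n}6.png",p[:,:,::-1]);
cv2.imwrite("pics/scene6c.png",cv2.resize(cv2.imread("pics/scene6.png")[100:260,280:430],None,fx=3.7,fy=3.7,interpolation=cv2.INTER_CUBIC))
E
```

```text
j [ 0.064  0.486 -0.352  1.817  0.21   0.877 -2.221] qv 0.029 tcp [0.5939 0.0601 0.1315] F [-0.3  0.8 -0.8] w 0.0495
toolx az -105.12 z [-0.0014  0.     -1.    ]
```

View pics/w6.png

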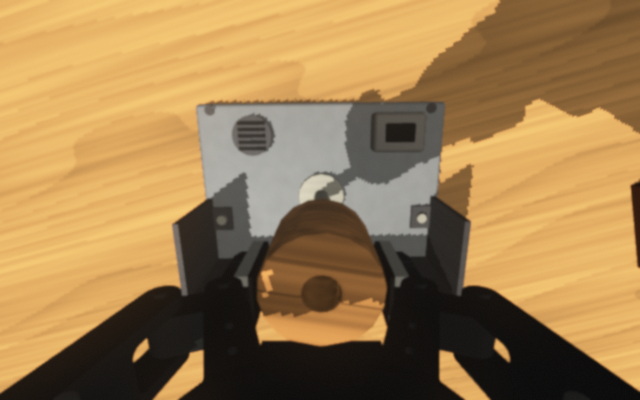

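View pics/scene6c.png

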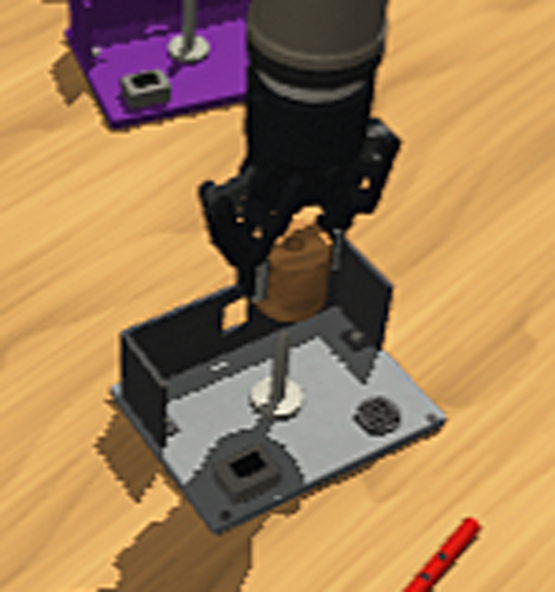

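Run:
```python
from h import *
p=cv2.imread("pics/w6.png")
cv2.imwrite("pics/w6c.png",cv2.resize(p[90:330,165:475],None,fx=2.5,fy=2.5,interpolation=cv2.INTER_CUBIC))
```

```text
(no output)
```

View pics/w6c.png

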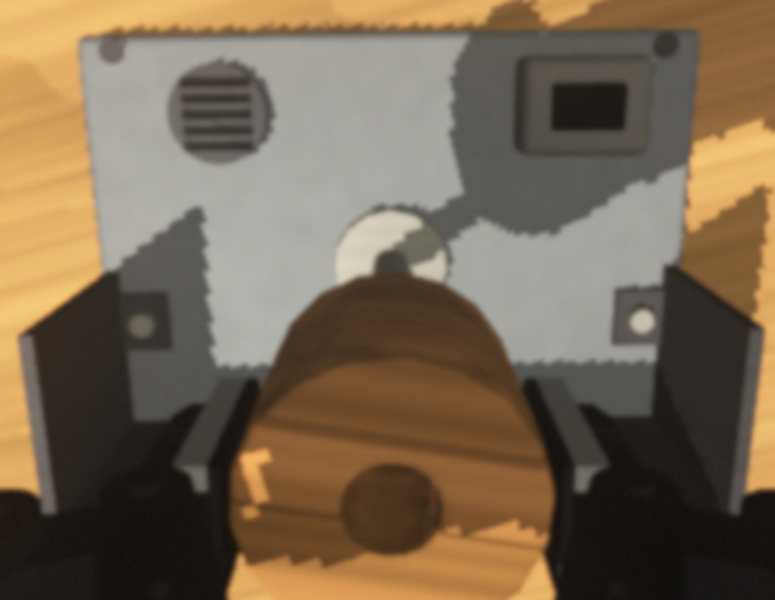

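Run:
```python
from h import *
from scipy.optimize import least_squares
c=calibration("wrist");M=np.load("pics/w6_M.npy");q=np.load("pics/w6_o.npy")
L=[((.075,.1,.012),(196.7,104.9)),((.075,-.1,.012),(443.9,102.9)),((-.002,.097,.08),(173.5,223.3)),((-.002,-.097,.08),(469.1,221.7)),((.019,0,.018),(321.7,171.7))]
A=np.array([a for a,_ in L]);B=np.array([b for _,b in L])
def W(p,A):
    c_,s=np.cos(p[2]),np.sin(p[2]);return np.c_[p[0]+c_*A[:,0]-s*A[:,1],p[1]+s*A[:,0]+c_*A[:,1],A[:,2]+p[3]]
for dz in (0,1):
    f=lambda p:(proj(c,M,W(np.r_[p[:3],p[3]*dz],A))-B).ravel()
    r=least_squares(f,[.595,.059,-.25,0]);print(r.x.round(4),np.degrees(r.x[2]).round(2),f(r.x).round(1))
for z in (.1655,.1685): print(onz(c,M,[[321.1,292.9]],z)[0].round(4))
print(q[:3])
```

```text
[ 0.5941  0.0593 -0.2583  0.    ] -14.8 [-2.5 -1.3  3.  -1.  -1.7  0.8  1.9  0.4 -0.7  2.2]
[ 0.5936  0.0595 -0.2583 -0.0035] -14.8 [-0.8 -0.5  1.2 -0.2  0.8 -0.3 -0.6 -0.7 -0.7  2. ]
[0.5934 0.0599 0.1655]
[0.5952 0.0594 0.1685]
[0.59390226 0.0600843  0.13150349]
```

servo_tool(increments=[0, 0, 12, 0, 0, 0, 40, 0, 0, 14, 0, 0, 0, 40, 0, 0, 8, 0, 0, 0, 40, 0, 0, 6, 0, 0, 0, 40, 0, 0, 6, 0, 0, 0, 40, 0, 0, 6, 0, 0, 0, 40, 0, 0, 0, 0, 0, 0, 40, 0, 0, 0, 0, 0, 0, 40])

```text
clock: 8.55
tcp_pos: [0.5945, 0.0602, 0.0805]
orientation: [-1.91, 2.493, -0.0]
contact_force: [0.6, 0.3, -2.3]
grip_width: 0.0496
```

servo_tool(increments=[0, 0, 4, 0, 0, 0, 40, 0, 0, 4, 0, 0, 0, 40, 0, 0, 4, 0, 0, 0, 40, 0, 0, 0, 0, 0, 0, 40, 0, 0, 0, 0, 0, 0, 40, 0, 0, 0, 0, 0, 0, 40, 0, 0, 0, 0, 0, 0, 40, 0, 0, 0, 0, 0, 0, 40])

```text
clock: 9.55
tcp_pos: [0.5944, 0.0601, 0.0684]
orientation: [-1.911, 2.494, -0.0]
contact_force: [0.1, -0.3, -0.8]
grip_width: 0.0496
```

```bash
python3 look.py w7;python3 - <<'E'
from h import *
p,d=grab_frame("scene")
cv2.imwrite("pics/scene7c.png",cv2.resize(p[100:260,280:430,::-1],None,fx=3.7,fy=3.7,interpolation=cv2.INTER_CUBIC))
E
```

```text
j [ 0.042  0.569 -0.327  1.854  0.254  0.759 -2.256] qv 0.002 tcp [0.5944 0.0601 0.0684] F [ 0.1 -0.3 -0.8] w 0.0496
toolx az -105.08 z [ 2.e-04 -0.e+00 -1.e+00]
```

View pics/w7.png

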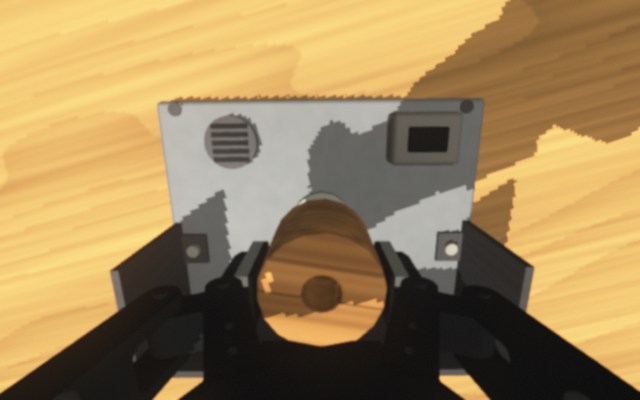

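View pics/scene7c.png

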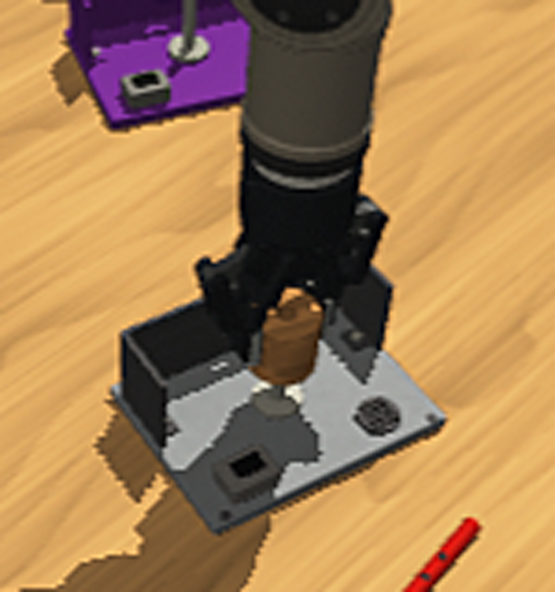

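servo_tool(increments=[0, 0, 8, 0, 0, 0, 40, 0, 0, 9, 0, 0, 0, 40, 0, 0, 8, 0, 0, 0, 40, 0, 0, 6, 0, 0, 0, 40, 0, 0, 3, 0, 0, 0, 40, 0, 0, 2, 0, 0, 0, 40, 0, 0, 0, 0, 0, 0, 40, 0, 0, 0, 0, 0, 0, 40])

```text
clock: 10.65
tcp_pos: [0.5945, 0.0602, 0.0326]
orientation: [-1.91, 2.494, -0.0]
contact_force: [0.8, -0.9, -0.8]
grip_width: 0.0497
```

```bash
python3 look.py w8
```

```text
j [ 0.027  0.62  -0.309  1.868  0.279  0.695 -2.277] qv 0.001 tcp [0.5945 0.0602 0.0326] F [ 0.8 -0.9 -0.8] w 0.0497
toolx az -105.09 z [ 5.e-04  0.e+00 -1.e+00]
```

servo_tool(increments=[0, 0, 1, 0, 0, 0, 40, 0, 0, 0, 0, 0, 0, 40, 0, 0, 0, 0, 0, 0, 75, 0, 0, 0, 0, 0, 0, 75, 0, 0, 0, 0, 0, 0, 75, 0, 0, 0, 0, 0, 0, 75, 0, 0, 0, 0, 0, 0, 75, 0, 0, -15, 0, 0, 0, 75])

```text
clock: 11.7
tcp_pos: [0.5934, 0.06, 0.0459]
orientation: [1.91, -2.492, -0.002]
contact_force: [-0.5, -0.2, 1.1]
grip_width: 0.0748
```

servo_tool(increments=[0, 0, -25, 0, 0, 0, 75, 0, 0, -35, 0, 0, 0, 75, 0, 0, -40, 0, 0, 0, 75, 0, 0, -30, 0, 0, 0, 75, 0, 0, -15, 0, 0, 0, 75, 0, 0, 0, 0, 0, 0, 75, 0, 0, 0, 0, 0, 0, 75, 0, 0, 0, 0, 0, 0, 75])

```text
clock: 12.7
tcp_pos: [0.5935, 0.06, 0.1899]
orientation: [1.91, -2.492, -0.002]
contact_force: [-0.1, 0.0, 0.1]
grip_width: 0.0749
```

```bash
python3 look.py w9
python3 - <<'E'
from h import *
p,d=grab_frame("scene");c,M=campose("scene");X=cloud(c,M,d);np.save("pics/scene9X.npy",X)
cv2.imwrite("pics/scene9c.png",cv2.resize(p[140:260,290:430,::-1],None,fx=4,fy=4,interpolation=cv2.INTER_CUBIC))
E
```

```text
j [ 0.08   0.419 -0.37   1.769  0.176  0.989 -2.192] qv 0.006 tcp [0.5935 0.06   0.1899] F [-0.1  0.   0.1] w 0.0749
toolx az -105.07 z [-2.4e-03 -3.0e-04 -1.0e+00]
```

View pics/w9.png

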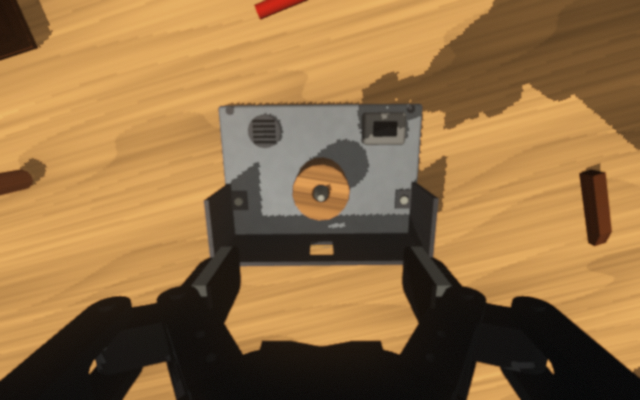

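View pics/scene9c.png

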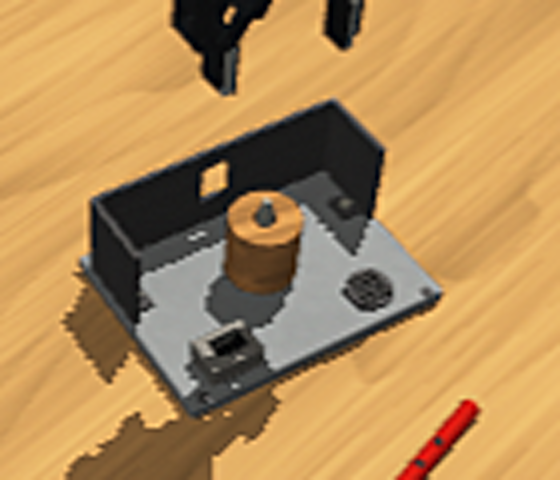

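The bobbin is on the spindle and released: bore at wrist (321,192), spindle tip poking out. Next I measure the bobbin top height and the machine once more from this clean view.

Run:
```python
from h import *
p=cv2.imread("pics/w9.png")
cv2.imwrite("pics/w9c.png",cv2.resize(p[95:275,195:445],None,fx=3.2,fy=3.2,interpolation=cv2.INTER_CUBIC))
c=calibration("wrist");M=np.load("pics/w9_M.npy");d=np.load("pics/w9_d.npy");X=cloud(c,M,d)
S=np.vstack([X[180:212,298:308].reshape(-1,3),X[180:212,334:344].reshape(-1,3),X[204:214,310:330].reshape(-1,3)]);print("bob top z",np.median(S[:,2]),"plate",np.median(X[140:155,295:335,2]),np.median(X[180:195,260:280,2]))
```

```text
bob top z 0.06812378867702948 plate 0.01205605286123726 0.011964548569675354
```

View pics/w9c.png

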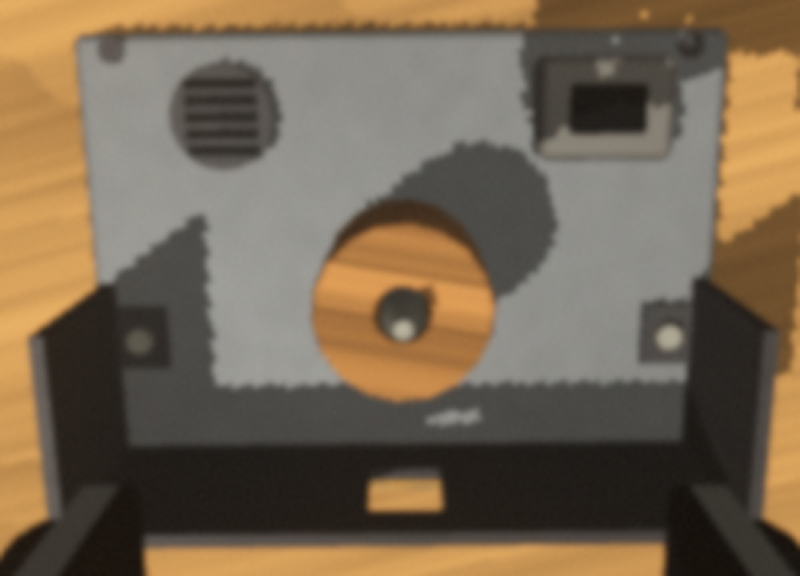

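Run:
```python
from h import *
from scipy.optimize import least_squares
c=calibration("wrist");M=np.load("pics/w9_M.npy");q=np.load("pics/w9_o.npy")
L=[((.075,.1,.012),(219.0,106.5)),((.075,-.1,.012),(421.8,105.0)),((-.002,.097,.08),(205,199.7)),((-.002,-.097,.08),(437.5,198.1)),((0,0,.084),(320.6,197.5)),((-.058,.011,.065),(309.3,254.7)),((-.058,-.011,.065),(333.4,254.7))]
A=np.array([a for a,_ in L]);B=np.array([b for _,b in L])
def W(p,A):
    c_,s=np.cos(p[2]),np.sin(p[2]);return np.c_[p[0]+c_*A[:,0]-s*A[:,1],p[1]+s*A[:,0]+c_*A[:,1],A[:,2]+p[3]]
for dz in (0,1):
    f=lambda p:(proj(c,M,W(np.r_[p[:3],p[3]*dz],A))-B).ravel()
    r=least_squares(f,[.595,.059,-.25,0]);print(r.x.round(4),np.degrees(r.x[2]).round(2),f(r.x).round(1))
o=get_obs();Rm=R.from_rotvec(o["orientation"]).as_matrix();print(o["tcp_pos"])
ang=np.radians(5.1);g=np.array([.490-.005*np.cos(ang),-.327-.005*np.sin(ang),.15])
print("to block",(Rm.T@(g-o["tcp_pos"])*1000).round(1),"yaw turn deg",(-90+5.1)-np.degrees(np.arctan2(Rm[1,0],Rm[0,0])))
```

```text
[ 0.5938  0.0593 -0.2576  0.    ] -14.76 [-1.9 -1.   1.8 -0.9 -1.5  0.8  1.   0.8  0.4  1.1  0.1 -0.1 -0.  -0.3]
[ 0.5931  0.0595 -0.2576 -0.0032] -14.76 [-0.8 -0.2  0.7 -0.1 -0.   0.6 -0.4  0.6  0.4  0.9  0.2 -1.  -0.1 -1.1]
[0.59384325 0.06011404 0.19027655]
to block [402.5   4.2  40.5] yaw turn deg 20.172153403508702
```

servo_tool(increments=[30, 0, 0, 0, 0, 0, 75, 55, 0, 0, 0, 0, 0, 75, 60, 0, 0, 0, 0, 0, 75, 60, 0, 5, 0, 0, 0, 60, 60, 2, 10, 0, 0, 0, 60, 60, 2, 10, 0, 0, 0, 60, 50, 0, 10, 0, 0, 0, 60, 27.5, 0, 5, 0, 0, 0, 60])

```text
clock: 13.8
tcp_pos: [0.4837, -0.3306, 0.1502]
orientation: [1.905, -2.496, -0.001]
contact_force: [-0.4, 0.5, 0.0]
grip_width: 0.0601
```

servo_tool(increments=[0, 0, 0, 0, 0, -0.12, 60, 0, 0, 0, 0, 0, -0.12, 60, 0, 0, 0, 0, 0, -0.112, 60, 0, 0, 0, 0, 0, 0, 60, 0, 0, 0, 0, 0, 0, 60, 0, 0, 0, 0, 0, 0, 60, 0, 0, 0, 0, 0, 0, 60, 0, 0, 0, 0, 0, 0, 60])

```text
clock: 14.8
tcp_pos: [0.4858, -0.3274, 0.1513]
orientation: [2.318, -2.121, 0.0]
contact_force: [-0.8, 0.0, 0.3]
grip_width: 0.0601
```

```bash
python3 look.py w10
python3 - <<'E'
import cv2
p=cv2.imread("pics/w10.png");cv2.imwrite("pics/w10c.png",cv2.resize(p[100:400,220:420],None,fx=3,fy=2,interpolation=cv2.INTER_CUBIC))
E
```

```text
j [ 0.732  0.439 -0.317  1.832  0.17   0.897 -1.145] qv 0.002 tcp [ 0.4858 -0.3274  0.1513] F [-0.8  0.   0.3] w 0.0601
toolx az -84.92 z [-0.e+00 -1.e-04 -1.e+00]
```

View pics/w10.png

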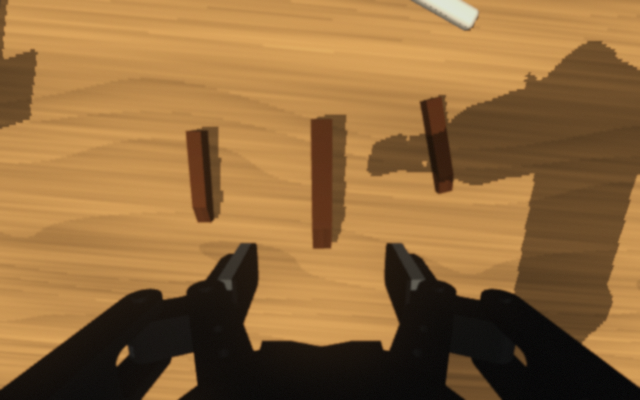

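Run:
```python
import cv2
p=cv2.imread("pics/w10.png");cv2.imwrite("pics/w10c.png",cv2.resize(p[105:260,280:360],None,fx=6,fy=3.8,interpolation=cv2.INTER_CUBIC))
```

```text
(no output)
```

View pics/w10c.png

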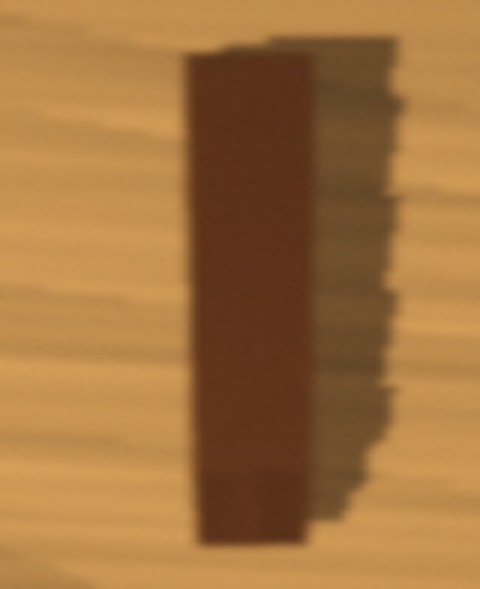

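Run:
```python
from h import *
c=calibration("wrist");M=np.load("pics/w10_M.npy");q=np.load("pics/w10_o.npy");Rm=R.from_rotvec(q[3:]).as_matrix()
f=lambda X,Y:(280+(X+.5)/6-.5,105+(Y+.5)/3.8-.5)
P=onz(c,M,[f(186,55),f(314,53),f(197,470),f(311,470)],.026)
b=onz(c,M,[f(253,543)],.013)[0]
ft=P[:2].mean(0);sl=P[2:].mean(0);print("foot",ft,"slope",sl,"len",np.linalg.norm(ft-sl),"beak",b,np.linalg.norm((ft-b)[:2]),"wid",np.linalg.norm(P[0]-P[1]),np.linalg.norm(P[2]-P[3]))
y=np.degrees(np.arctan2(*(ft-sl)[[1,0]]));print("yaw",y)
d=(ft-sl)/np.linalg.norm(ft-sl);g=ft-d*.065;print("center",ft-d*.06)
g[2]=.004;print("move",(Rm.T@(g-q[:3])*1000).round(1),"foot in tool",(Rm.T@(ft-q[:3])*1000).round(1))
```

```text
foot [ 0.54847069 -0.32226713  0.026     ] slope [ 0.45385461 -0.33119256  0.026     ] len 0.09503612761684294 beak [ 0.42970302 -0.33322234  0.013     ] 0.1192718569704073 wid 0.01746740467492609 0.017043691926688583
yaw 5.388941836436463
center [ 0.48873588 -0.3279021   0.026     ]
move [  0.8   2.1 147.3] foot in tool [  0.5 -62.9 125.3]
```

servo_tool(increments=[0.8, 2, 20, 0, 0, 0, 60, 0, 0, 35, 0, 0, 0, 60, 0, 0, 35, 0, 0, 0, 60, 0, 0, 28, 0, 0, 0, 60, 0, 0, 18, 0, 0, 0, 60, 0, 0, 11, 0, 0, 0, 60, 0, 0, 0, 0, 0, 0, 60, 0, 0, 0, 0, 0, 0, 60], squeeze=40)

```text
clock: 15.85
tcp_pos: [0.4845, -0.3288, 0.0052]
orientation: [-2.317, 2.121, -0.002]
contact_force: [-0.1, -0.8, -0.2]
grip_width: 0.0603
```

servo_tool(increments=[0, 0, 0, 0, 0, 0, 10, 0, 0, 0, 0, 0, 0, 10, 0, 0, 0, 0, 0, 0, 10, 0, 0, 0, 0, 0, 0, 10, 0, 0, 0, 0, 0, 0, 10, 0, 0, 0, 0, 0, 0, 10, 0, 0, 0, 0, 0, 0, 10, 0, 0, 0, 0, 0, 0, 10], squeeze=40)

```text
clock: 16.85
tcp_pos: [0.4842, -0.3287, 0.0049]
orientation: [-2.318, 2.121, -0.002]
contact_force: [-0.5, 0.5, 6.0]
grip_width: 0.0172
```

```bash
python3 look.py w11
```

```text
j [ 0.686  0.643 -0.257  1.908  0.265  0.622 -1.221] qv 0.002 tcp [ 0.4842 -0.3287  0.0049] F [-0.5  0.5  6. ] w 0.0172
toolx az -84.92 z [ 8.e-04 -6.e-04 -1.e+00]
```

View pics/w11.png

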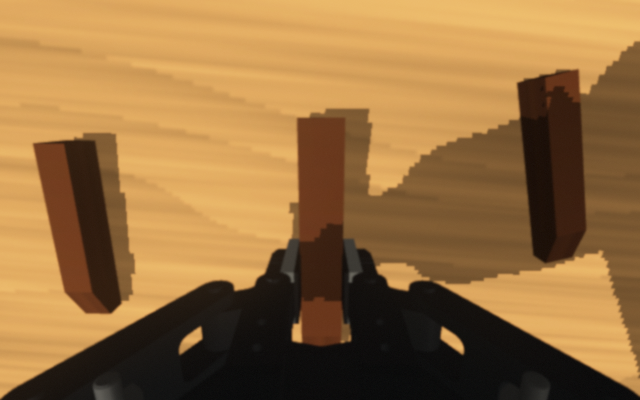

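servo_tool(increments=[0, 0, -10, 0, 0, 0, 10, 0, 0, -20, 0, 0, 0, 10, 0, 0, -25, 0, 0, 0, 10, 0, 0, -25, 0, 0, 0, 10, 0, 0, -20, 0, 0, 0, 10, 0, 0, -10, 0, 0, 0, 10, 0, 0, 0, 0, 0, 0, 10, 0, 0, 0, 0, 0, 0, 10])

```text
clock: 17.9
tcp_pos: [0.4833, -0.3282, 0.1137]
orientation: [2.318, -2.121, -0.002]
contact_force: [0.4, 0.3, -0.4]
grip_width: 0.0171
```

```bash
python3 look.py w12
python3 - <<'E'
import cv2
p=cv2.imread("pics/w12.png");cv2.imwrite("pics/w12c.png",cv2.resize(p[100:360,260:380],None,fx=4,fy=2.3,interpolation=cv2.INTER_CUBIC))
from h import *
p,d=grab_frame("scene");cv2.imwrite("pics/scene12.png",p[:,:,::-1])
E
```

```text
j [ 0.728  0.485 -0.308  1.862  0.194  0.825 -1.161] qv 0.011 tcp [ 0.4833 -0.3282  0.1137] F [ 0.4  0.3 -0.4] w 0.0171
toolx az -84.91 z [-1.e-03  6.e-04 -1.e+00]
```

View pics/w12c.png

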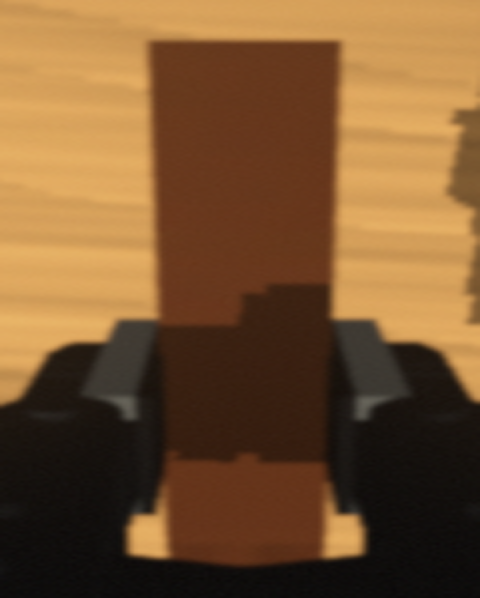

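View pics/scene12.png

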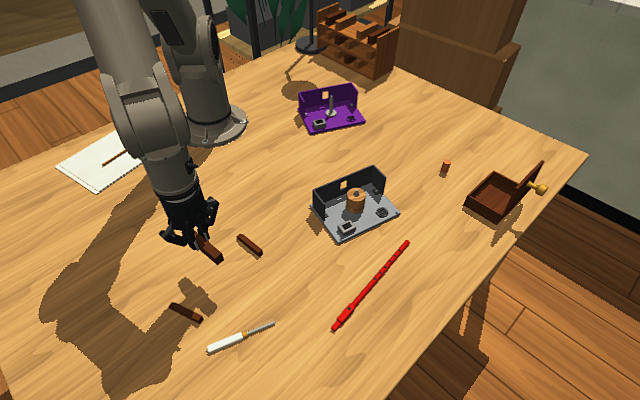

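Run:
```python
from h import *
c=calibration("wrist");Mt=c["T_tool_cam"]
f=lambda X,Y:(260+(X+.5)/4-.5,100+(Y+.5)/2.3-.5)
P=onz(c,Mt,[f(150,41),f(340,41),f(169,540),f(324,540)],-.0211)*1000
print(P.round(2));a=P[:2].mean(0);b=P[2:].mean(0);print("yaw in tool deg (x per -y)",np.degrees(np.arctan2(a[0]-b[0],-(a[1]-b[1]))),"wid",P[1]-P[0],P[3]-P[2])
# tilt via depth
d=np.load("pics/w12_d.npy");X=cloud(c,Mt,d)
for v in (125,150,175,200,220): print(v,np.median(X[v-2:v+3,303:338,2])*1000,np.median(X[v,303:338,1])*1000)
```

```text
[[ -8.76 -64.85 -21.1 ]
 [  8.87 -64.83 -21.1 ]
 [ -8.6   29.43 -21.1 ]
 [  8.83  29.46 -21.1 ]]
yaw in tool deg (x per -y) -0.03566490997184862 wid [17.63004256  0.019356    0.        ] [ 1.74328832e+01  3.31353759e-02 -1.42108547e-14]
125 -21.17257881043287 -62.15384976262351
150 -21.2299480174091 -52.87963829974691
175 -21.19567537683917 -43.28774874709499
200 -21.246539582797432 -33.179235003368554
220 -21.22643391889488 -24.82405884596954
```

servo_tool(increments=[-27, 0, 0, 0, 0, 0, 10, -50, 0, 0, 0, 0, 0, 10, -60, 0, 0, 0, 0, 0, 10, -60, -1, 0, 0, 0, 0, 10, -60, -1, 0, 0, 0, 0, 10, -60, -1, 0, 0, 0, 0, 10, -60, 0, 0, 0, 0, 0, 10, -50, 0, 0, 0, 0, 0, 10])

```text
clock: 19.0
tcp_pos: [0.4482, 0.0995, 0.114]
orientation: [2.319, -2.119, -0.001]
contact_force: [0.5, -0.0, -0.3]
grip_width: 0.017
```

servo_tool(increments=[0, 0, 0, 0, 0, 0.06, 10, 0, 0, 0, 0, 0, 0.1, 10, 0, 0, 0, 0, 0, 0.1, 10, 0, 0, 0, 0, 0, 0.087, 10, 0, 0, 0, 0, 0, 0, 10, 0, 0, 0, 0, 0, 0, 10, 0, 0, 0, 0, 0, 0, 10, 0, 0, 0, 0, 0, 0, 10])

```text
clock: 20.0
tcp_pos: [0.4489, 0.0972, 0.1143]
orientation: [1.917, -2.489, -0.0]
contact_force: [0.4, 0.2, -0.2]
grip_width: 0.0173
```

```bash
python3 look.py w13
cat > dm.py <<'E'
from h import *
o=get_obs();Rm=R.from_rotvec(o["orientation"]).as_matrix();t=o["tcp_pos"]
m=np.array([.594,.0593]);y=np.radians(-14.76);ux=np.array([np.cos(y),np.sin(y)]);uy=np.array([-ux[1],ux[0]])
foot=t+Rm@np.array([.00005,-.0648,-.0082])
print("tcp",t.round(4),"F",o["contact_force"].round(2),"foot machine mm",((foot[:2]-m)@ux*1000).round(2),((foot[:2]-m)@uy*1000).round(2),(foot[2]*1000).round(2),"yaw err",(np.degrees(np.arctan2(Rm[1,0],Rm[0,0]))+104.76).round(2),"tilt deg",np.degrees(Rm[:2,2]).round(2),"qv",abs(o["qvel"]).max().round(4),o["clock"],o["grip_width"])
E
python3 dm.py
```

```text
j [-0.009  0.317 -0.395  2.141  0.184  0.715 -2.354] qv 0.002 tcp [0.4489 0.0972 0.1143] F [ 0.4  0.2 -0.2] w 0.0173
toolx az -104.77 z [-0.  0. -1.]
tcp [0.4489 0.0971 0.1143] F [-0.02 -0.24  0.01] foot machine mm -85.12 -0.44 122.47 yaw err -0.02 tilt deg [-0. -0.] qv 0.003 20.05 0.016974081602995822
```

View pics/w13.png

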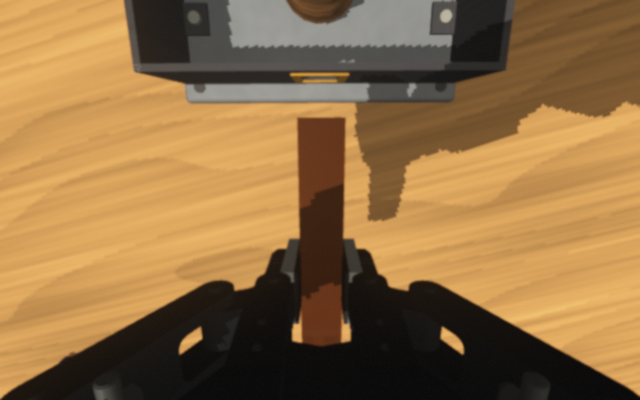

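servo_tool(increments=[-0.4, 0, 10, 0, 0, 0, 10, 0, 0, 18, 0, 0, 0, 10, 0, 0, 18, 0, 0, 0, 10, 0, 0, 14, 0, 0, 0, 10, 0, 0, 8.3, 0, 0, 0, 10, 0, 0, 4, 0, 0, 0, 10, 0, 0, 0, 0, 0, 0, 10, 0, 0, 0, 0, 0, 0, 10])

```text
clock: 21.05
tcp_pos: [0.4494, 0.0977, 0.0424]
orientation: [-1.916, 2.488, -0.001]
contact_force: [-0.5, -0.6, -0.6]
grip_width: 0.0173
```

```bash
python3 look.py w14; python3 dm.py
python3 - <<'E'
import cv2
p=cv2.imread("pics/w14.png");cv2.imwrite("pics/w14c.png",cv2.resize(p[0:200,220:420],None,fx=4,fy=3,interpolation=cv2.INTER_CUBIC))
from h import *
p,d=grab_frame("scene");cv2.imwrite("pics/scene14.png",cv2.resize(p[130:260,280:430,::-1],None,fx=4,fy=4,interpolation=cv2.INTER_CUBIC))
E
```

```text
j [-0.064  0.445 -0.341  2.184  0.279  0.552 -2.442] qv 0.002 tcp [0.4494 0.0977 0.0424] F [-0.5 -0.6 -0.6] w 0.0173
toolx az -104.8 z [ 9.e-04  2.e-04 -1.e+00]
tcp [0.4494 0.0976 0.0424] F [-0.64  0.76 -0.35] foot machine mm -84.8 0.14 50.69 yaw err -0.04 tilt deg [0.06 0.01] qv 0.0041 21.1 0.017036446469783147
```

View pics/w14c.png

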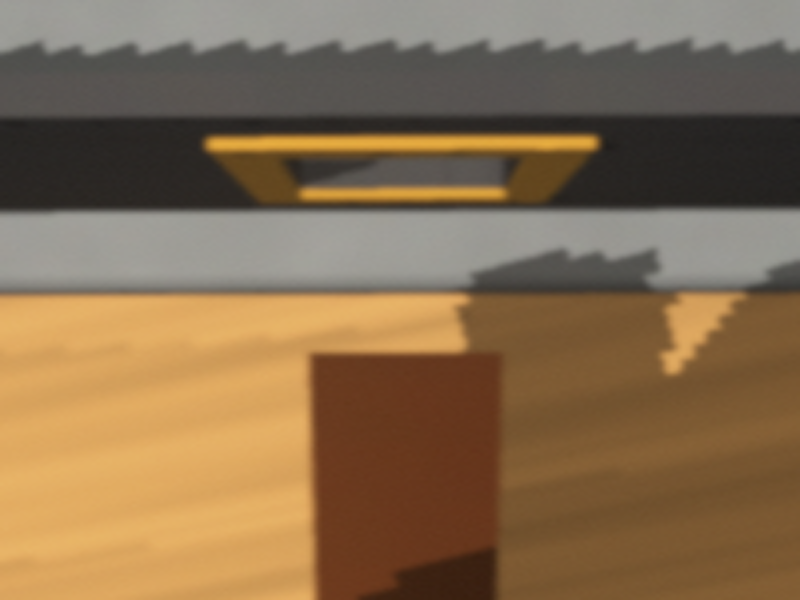

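View pics/scene14.png

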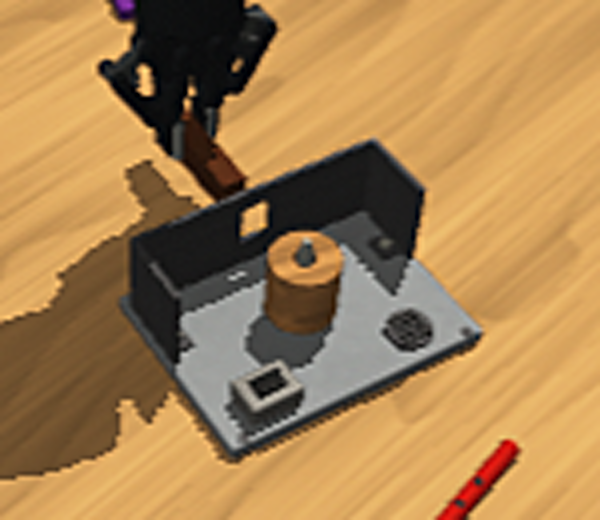

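servo_tool(increments=[-0.3, 0, 0.7, 0, 0, 0, 10, 0, -5, 0, 0, 0, 0, 10, 0, -6, 0, 0, 0, 0, 10, 0, -5, 0, 0, 0, 0, 10, 0, -4, 0, 0, 0, 0, 10, 0, -4, 0, 0, 0, 0, 10, 0, 0, 0, 0, 0, 0, 10, 0, 0, 0, 0, 0, 0, 10])

```text
clock: 22.15
tcp_pos: [0.4722, 0.0917, 0.0413]
orientation: [1.917, -2.489, -0.0]
contact_force: [-0.5, -1.0, -0.1]
grip_width: 0.0172
```

```bash
python3 look.py w15; python3 dm.py
python3 - <<'E'
import cv2
p=cv2.imread("pics/w15.png");cv2.imwrite("pics/w15c.png",cv2.resize(p[0:200,220:420],None,fx=4,fy=3,interpolation=cv2.INTER_CUBIC))
E
```

```text
j [-0.043  0.471 -0.336  2.137  0.28   0.574 -2.411] qv 0.004 tcp [0.4722 0.0917 0.0413] F [-0.5 -1.  -0.1] w 0.0172
toolx az -104.79 z [-1.e-04 -0.e+00 -1.e+00]
tcp [0.4721 0.0917 0.0413] F [ 0.1   0.32 -0.69] foot machine mm -61.32 0.25 49.46 yaw err -0.03 tilt deg [-0.01 -0.  ] qv 0.002 22.2 0.016709972467587406
```

View pics/w15c.png

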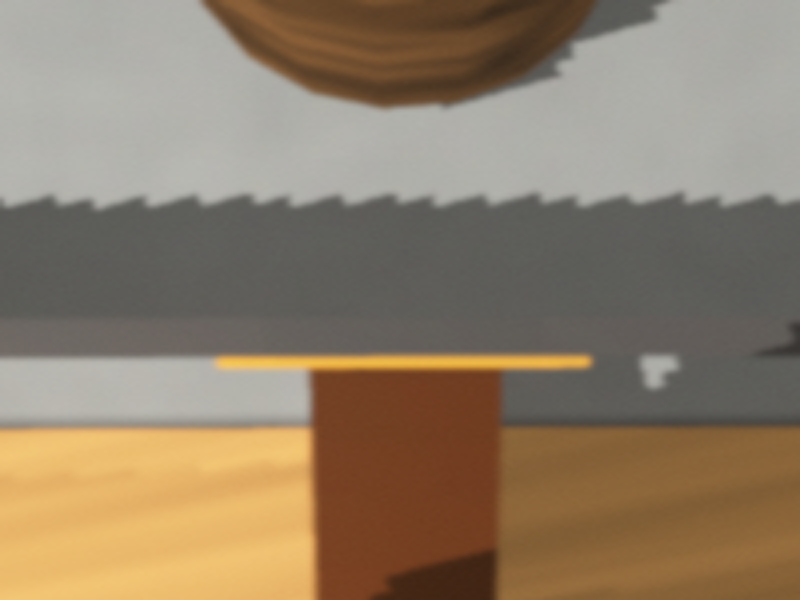

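servo_tool(increments=[0, -4, 0, 0, 0, 0, 10, 0, -6, 0, 0, 0, 0, 10, 0, -6, 0, 0, 0, 0, 10, 0, -6, 0, 0, 0, 0, 10, 0, -4, 0, 0, 0, 0, 10, 0, -3, 0, 0, 0, 0, 10, 0, 0, 0, 0, 0, 0, 10, 0, 0, 0, 0, 0, 0, 10])

```text
clock: 23.2
tcp_pos: [0.5001, 0.0844, 0.0413]
orientation: [1.917, -2.489, -0.0]
contact_force: [0.5, 0.5, 0.2]
grip_width: 0.0173
```

```bash
python3 look.py w16; python3 dm.py
python3 - <<'E'
import cv2
p=cv2.imread("pics/w16.png");cv2.imwrite("pics/w16c.png",cv2.resize(p[0:300,220:420],None,fx=4,fy=2,interpolation=cv2.INTER_CUBIC))
E
```

```text
j [-0.02   0.502 -0.332  2.078  0.279  0.604 -2.375] qv 0.002 tcp [0.5001 0.0844 0.0413] F [0.5 0.5 0.2] w 0.0173
toolx az -104.79 z [-2.e-04 -0.e+00 -1.e+00]
tcp [0.5002 0.0844 0.0413] F [-0.51 -0.38 -0.65] foot machine mm -32.33 0.29 49.49 yaw err -0.02 tilt deg [-0.01 -0.  ] qv 0.003 23.25 0.01696960271150378
```

View pics/w16c.png

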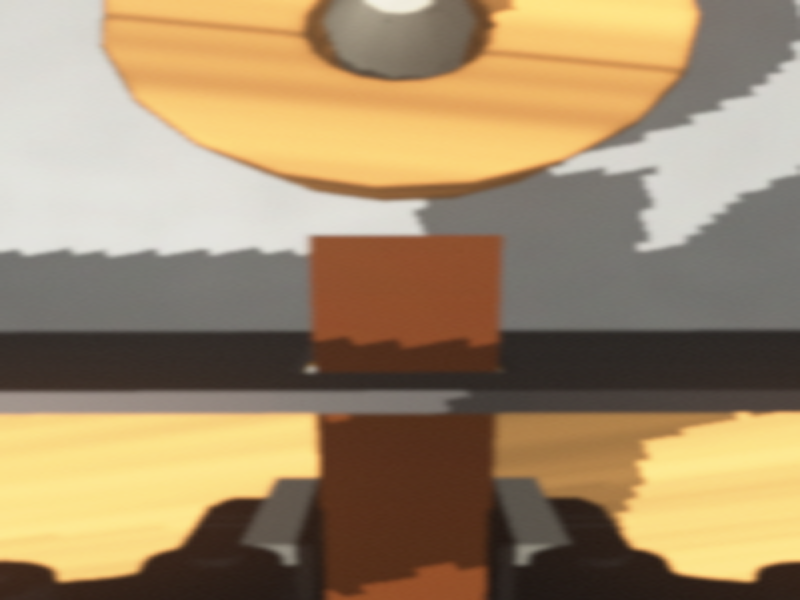

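Run:
```python
from h import *
c=calibration("wrist");Mt=np.load("pics/w16_M.npy")
a=onz(c,Mt,[(320.5,(187+.5)/2-.5)],.068)[0];b=onz(c,Mt,[(321.3,(236+.5)/2-.5)],.0624)[0];a2=onz(c,Mt,[(320.5,(199)/2-.5)],.018)[0]
u=np.array([.967,-.2548,0]);print((a-b)@u*1000,(a2-b)@u*1000)
```

```text
8.271224061905066 8.768764056835845
```

servo_tool(increments=[0, -2, 0, 0, 0, 0, 10, 0, -2, 0, 0, 0, 0, 10, 0, -2, 0, 0, 0, 0, 10, 0, -1, 0, 0, 0, 0, 10, 0, 0, 0, 0, 0, 0, 10, 0, 0, 0, 0, 0, 0, 10, 0, 0, 0, 0, 0, 0, 10, 0, 0, 0, 0, 0, 0, 10])

```text
clock: 24.25
tcp_pos: [0.5071, 0.0825, 0.0413]
orientation: [1.917, -2.489, 0.0]
contact_force: [-1.0, 0.6, 0.3]
grip_width: 0.0173
```

```bash
cat > look2.py <<'E'
from h import *
import sys
n=sys.argv[1];F=[]
import subprocess
p,d=grab_frame("wrist");cv2.imwrite(f"pics/{n}.png",cv2.resize(p[0:300,220:420,::-1],None,fx=4,fy=2,interpolation=cv2.INTER_CUBIC))
c,M=campose("wrist")
F.append(get_obs()["contact_force"])
for k in range(3): grab_frame("top");F.append(get_obs()["contact_force"])
F=np.array(F);u=np.array([.967,-.2548,0]);print("Fx machine",(F@u).round(2),"Fz",F[:,2].round(2))
exec(open("dm.py").read())
E
python3 look2.py w17c
```

```text
Fx machine [ 1.03 -0.43  0.25 -0.17] Fz [-0.37 -0.78 -0.42 -1.79]
tcp [0.5071 0.0825 0.0413] F [-0.44 -1.   -1.79] foot machine mm -25.13 0.26 49.51 yaw err -0.04 tilt deg [ 0. -0.] qv 0.0058 24.45 0.01734837192841787
```

View pics/w17c.png

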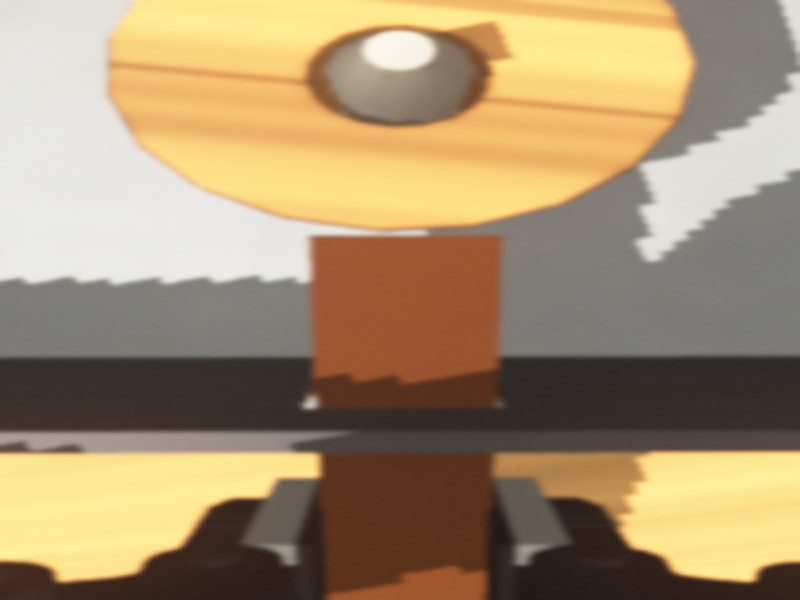

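servo_tool(increments=[0, -0.4, 0, 0, 0, 0, 10, 0, -0.4, 0, 0, 0, 0, 10, 0, -0.4, 0, 0, 0, 0, 10, 0, 0, 0, 0, 0, 0, 10, 0, 0, 0, 0, 0, 0, 10, 0, 0, 0, 0, 0, 0, 10, 0, 0, 0, 0, 0, 0, 10, 0, 0, 0, 0, 0, 0, 10])

```text
clock: 25.45
tcp_pos: [0.5083, 0.0822, 0.0413]
orientation: [1.917, -2.489, 0.0]
contact_force: [-1.6, 0.1, -0.5]
grip_width: 0.0172
```

```bash
python3 look2.py w18c
```

```text
Fx machine [-1.47 -1.29 -2.03 -1.78] Fz [ 0.71  0.05 -0.86 -0.74]
tcp [0.5083 0.0822 0.0413] F [-1.53  1.19 -0.74] foot machine mm -23.95 0.24 49.48 yaw err -0.04 tilt deg [-0. -0.] qv 0.0019 25.65 0.017135218461401713
```

View pics/w18c.png

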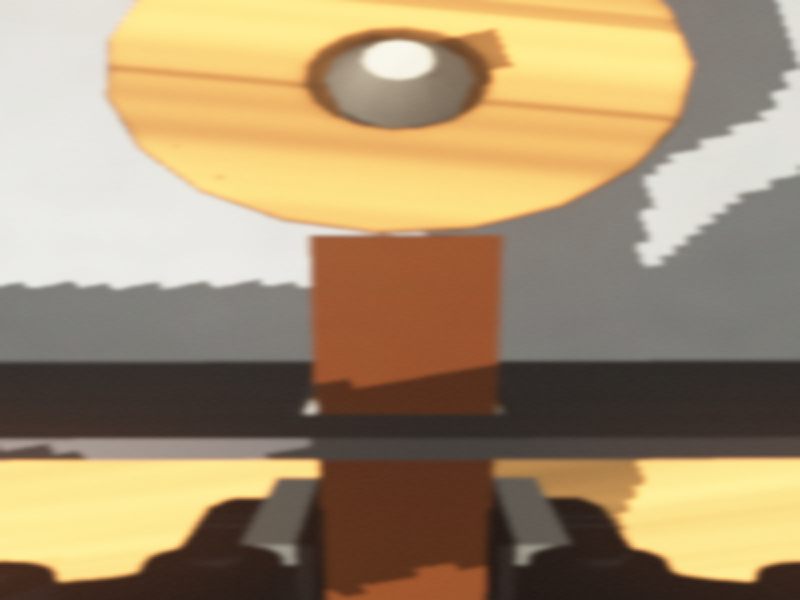

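servo_tool(increments=[0, -0.3, 0, 0, 0, 0, 10, 0, -0.3, 0, 0, 0, 0, 10, 0, 0, 0, 0, 0, 0, 10, 0, 0, 0, 0, 0, 0, 10, 0, 0, 0, 0, 0, 0, 10, 0, 0, 0, 0, 0, 0, 10, 0, 0, 0, 0, 0, 0, 10, 0, 0, 0, 0, 0, 0, 10])

```text
clock: 26.65
tcp_pos: [0.5089, 0.0821, 0.0413]
orientation: [-1.917, 2.489, -0.0]
contact_force: [-1.6, -0.2, -0.6]
grip_width: 0.0171
```

```bash
python3 look2.py w19c
```

```text
Fx machine [ 0.05 -1.16 -0.6  -0.72] Fz [-0.79  0.41 -0.94 -0.3 ]
tcp [0.5089 0.0821 0.0413] F [-0.73  0.05 -0.3 ] foot machine mm -23.31 0.29 49.5 yaw err -0.03 tilt deg [ 0. -0.] qv 0.0028 26.85 0.01713113752017594
```

View pics/w19c.png

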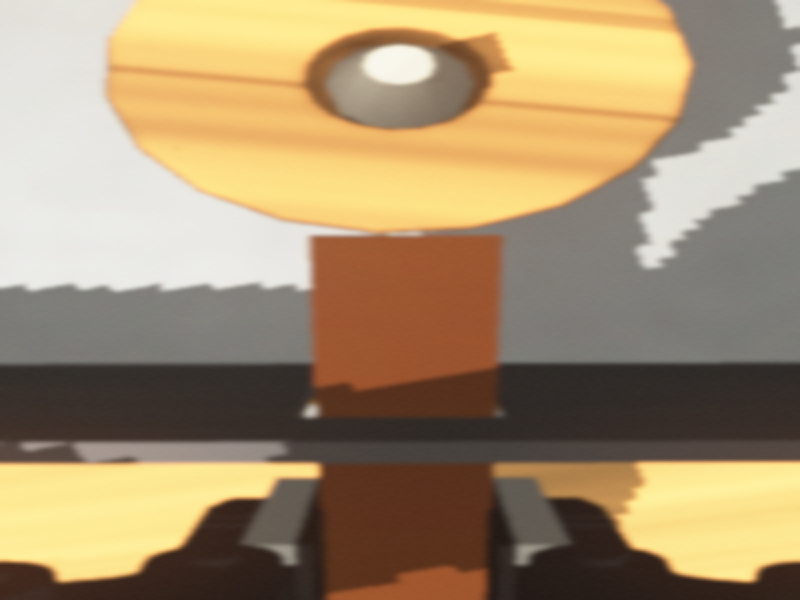

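servo_tool(increments=[0, -0.3, 0, 0, 0, 0, 10, 0, -0.3, 0, 0, 0, 0, 10, 0, 0, 0, 0, 0, 0, 10, 0, 0, 0, 0, 0, 0, 10, 0, 0, 0, 0, 0, 0, 10, 0, 0, 0, 0, 0, 0, 10, 0, 0, 0, 0, 0, 0, 10, 0, 0, 0, 0, 0, 0, 10])

```text
clock: 27.85
tcp_pos: [0.509, 0.082, 0.0412]
orientation: [1.917, -2.488, -0.001]
contact_force: [-5.0, 1.1, 0.5]
grip_width: 0.0171
```

```bash
python3 look2.py w20c
```

```text
Fx machine [-5.8  -5.34 -4.68 -4.85] Fz [1.87 1.22 0.42 1.42]
tcp [0.5091 0.082  0.0412] F [-4.56  1.72  1.42] foot machine mm -23.11 0.19 49.36 yaw err -0.03 tilt deg [-0.04 -0.01] qv 0.002 28.05 0.017342069124895783
```

servo_tool(increments=[0, 0.2, 0, 0, 0, 0, 10, 0, 0, 0, 0, 0, 0, 10, 0, 0, 0, 0, 0, 0, 10, 0, 0, 0, 0, 0, 0, 10, 0, 0, 0, 0, 0, 0, 10, 0, 0, 0, 0, 0, 0, 10, 0, 0, 0, 0, 0, 0, 10, 0, 0, 0, 0, 0, 0, 10])

```text
clock: 29.05
tcp_pos: [0.5091, 0.082, 0.0412]
orientation: [1.917, -2.489, -0.0]
contact_force: [-4.7, 1.7, 0.8]
grip_width: 0.0171
```

```bash
python3 look2.py w21c
python3 - <<'E'
from h import *
p,d=grab_frame("scene");cv2.imwrite("pics/scene21.png",cv2.resize(p[100:340,160:480,::-1],None,fx=2.5,fy=2.5,interpolation=cv2.INTER_CUBIC))
E
```

```text
Fx machine [-5.46 -5.64 -4.47 -5.58] Fz [0.38 0.34 1.05 0.54]
tcp [0.5091 0.082  0.0412] F [-5.36  1.56  0.54] foot machine mm -23.12 0.2 49.4 yaw err -0.03 tilt deg [-0.02 -0.  ] qv 0.0011 29.25 0.017333472499462998
```

View pics/w21c.png

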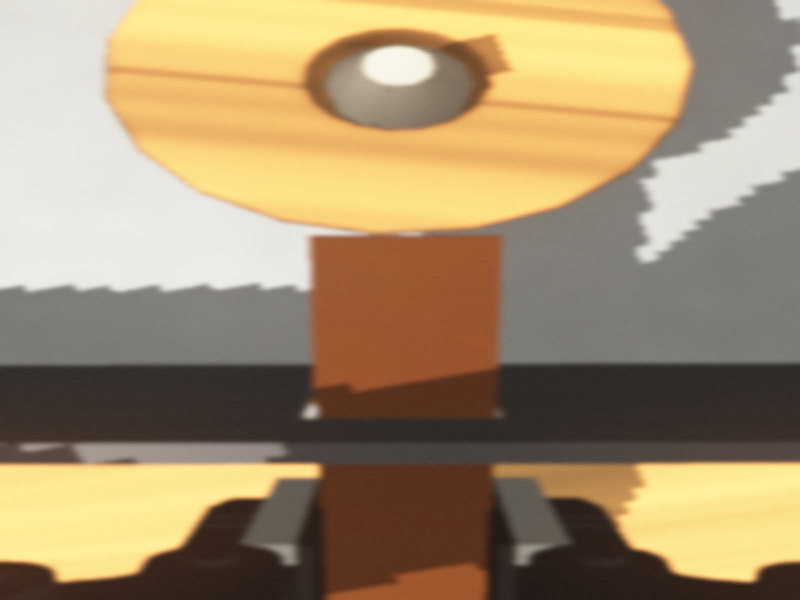

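View pics/scene21.png

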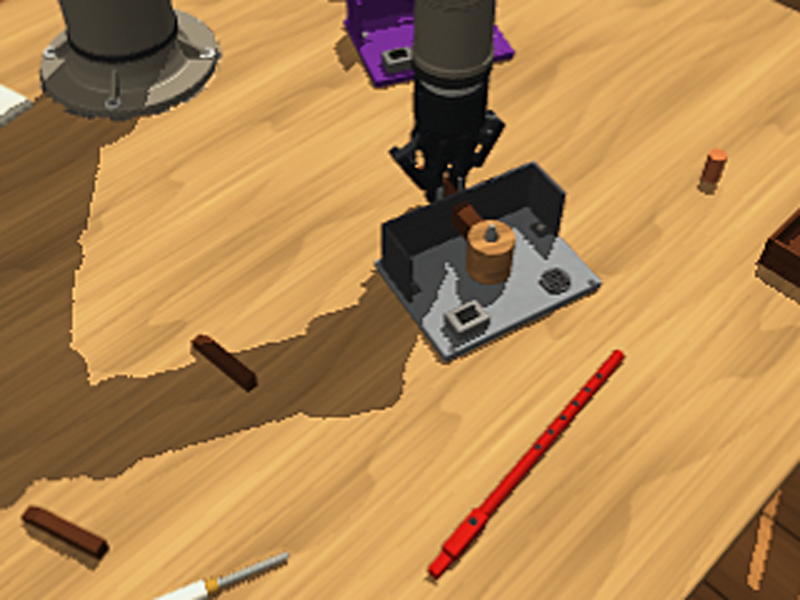

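servo_tool(increments=[0, 0.2, 0, 0, 0, 0, 10, 0, 0, 0, 0, 0, 0, 10, 0, 0, 0, 0, 0, 0, 10, 0, 0, 0, 0, 0, 0, 10, 0, 0, 0, 0, 0, 0, 10, 0, 0, 0, 0, 0, 0, 10, 0, 0, 0, 0, 0, 0, 10, 0, 0, 0, 0, 0, 0, 10])

```text
clock: 30.3
tcp_pos: [0.509, 0.082, 0.0413]
orientation: [1.917, -2.489, 0.0]
contact_force: [-4.6, 0.4, -0.3]
grip_width: 0.0171
```

```bash
python3 look2.py w22c
```

```text
Fx machine [-4.95 -5.63 -4.89 -5.11] Fz [-0.07  0.48  0.15 -0.13]
tcp [0.509  0.082  0.0413] F [-4.91  1.41 -0.13] foot machine mm -23.16 0.25 49.5 yaw err -0.03 tilt deg [-0. -0.] qv 0.0032 30.5 0.017366805793981727
```

servo_tool(increments=[0, 0.15, 0, 0, 0, 0, 10, 0, 0, 0, 0, 0, 0, 10, 0, 0, 0, 0, 0, 0, 10, 0, 0, 0, 0, 0, 0, 10, 0, 0, 0, 0, 0, 0, 10, 0, 0, 0, 0, 0, 0, 10, 0, 0, 0, 0, 0, 0, 10, 0, 0, 0, 0, 0, 0, 10])

```text
clock: 31.5
tcp_pos: [0.509, 0.082, 0.0413]
orientation: [-1.917, 2.489, -0.0]
contact_force: [-2.9, 0.9, -0.5]
grip_width: 0.0171
```

```bash
python3 look2.py w23c
```

```text
Fx machine [-3.24 -3.23 -3.97 -3.25] Fz [-1.19 -0.36  0.25 -0.53]
tcp [0.509  0.0821 0.0413] F [-3.29  0.27 -0.53] foot machine mm -23.2 0.26 49.53 yaw err -0.03 tilt deg [ 0.01 -0.  ] qv 0.0017 31.7 0.016945887070761657
```

View pics/w23c.png

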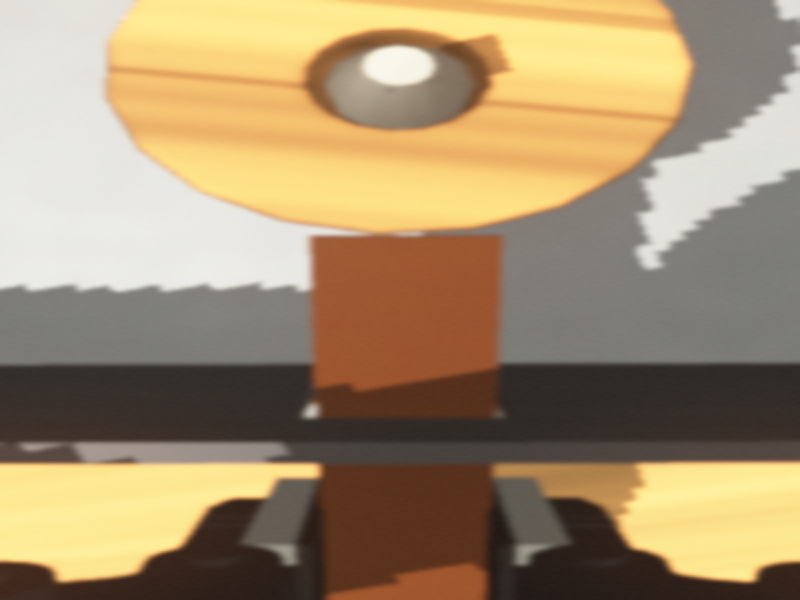

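A steady 3.3 N of touch, the block level and centred, and side clearance visible on both sides at (312,410) and (500,410). I hand in.

```bash
python3 -c "
from bench import *
print(hand_in())"
```

```text
the job is handed in; nothing more can be done
None
```

I did the job in the order asked and handed it in at 31.7 s, with the arm still holding the block against the cork; no verdict was given.

- **Bobbin:** I put the cork bobbin on the grey machine's spindle and let go. Its top measured 68.1 mm above the work surface, so it is fully down on the flange (18 mm + 50 mm).
- **Block:** I picked the largest of the three bars, gripped it level and passed it foot first through the window. By the arm's pose it is about 0.3 mm off centre sideways, 0.5 mm low, and less than 0.1° off in yaw and tilt. The last picture shows clearance on both sides.
- **Touch:** The cork was pushed through its play to the spindle, reaching about 5 N. I then eased back to a steady 3.3 N.
- **Left alone:** The whistle, burnisher, offcut, smaller bars and purple machine were not touched.

**Checks that disagreed slightly:**
- The machine's fitted x position varied by about 1–2 mm between views. Its sideways position, the one that mattered for the window, agreed to about 0.3 mm.
- The first two small steps back from the cork barely lowered the force, probably from friction in the arm's joints. The third brought it down.

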